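Case up a turbine shaft with its seal kit

TASK

Pack the rebuild kit into the open grey case. Lay the standing turbine shaft gently down on its side on the bench and let go of it; then take it across the shaft, set the shaft in the black V-rest and slide it along until its end is fully home under the aluminium keeper bridge. Lay the blue seal-kit box flat and lengthwise in the space left behind the wheel, see that nothing stands above the rim, and close the lid fully without slamming it; leave the other things on the bench as they are.

Things in the scene. Friction and masses are not known exactly. Their poses are not given: they have to be found in the camera images.
- turbine_shaft: Bright turbine wheel on a shaft, 124 mm long, about 0.35 kg, standing on the wheel's flat back at the start. Origin: centre of that back; z runs along the shaft to its free end. Wheel: radius 27.5 mm for z = 0 to 24 mm; hub to 31; then a stepped round shaft, radius 7.5 to z = 44, 6 at 94, 4 at 124. Lying on the bench it rests on wheel and shaft end, sloping about 0.16 rad down to the end, and may roll a little when let go
- shaft_tip (a point): Centre of the shaft's free end face, on its axis, 124 mm from the wheel's back. The bench is free for laying it over to the robot's right (world -y); nearer the robot (world x below 0.34 m) lies a black grinder, 59 mm high, and farther off (x above 0.66 m) a grey bearing housing, 61 mm high, both fixed
- seal_box: Blue card box of seal kits, closed and rigid, 55 x 85 x 23 mm (x, y, z of its own frame), lying flat on the bench at the start, about 0.12 kg. Origin: centre of its underside
- case: Grey steel case, fixed, 168 mm deep (x) x 236 mm wide (y), rim at 83 mm, walls 4 mm, inner floor (grey foam) 24 mm above the bench. Origin: centre of its underside; x points from its front to its hinged back, y to the left seen from the front. The turbine shaft's lane runs along y at x = -25 mm. A fixed dark foam strip with three rings, up to 71 mm high, fills the back from x = 31 mm
- keeper_mouth (a point): Point of the seated shaft's axis at the open edge of the keeper: x -25, y -84, z 51.5 mm in the case. Black V-rest for the shaft, 44 mm wide, 56 high, from y = -66 to the end wall's inner face at -114; over it the aluminium keeper bridge, 48 wide, from y = -84 to -114, underside at z 62.5, top at 67.5. Set the shaft in the V short of the bridge, slide it to -y: home is its end within 13 mm of that wall
- box_space (a point): Middle of the floor space for the box once the shaft is home: x -25, y 67, z 24 mm in the case. The box's long side goes along the case's y, between the wheel (back near y = 10 to 23) and the left wall's inner face (y = 114); it does not fit before the shaft is home. Free for fingers beside it from x = -80 to 31 mm
- case_lid (a joint): Lid angle in rad: 0 is fully closed, 1.7 to 1.9 at the start, at most 1.95. The hinge is stiff (about 0.45 N m of friction): the lid stays wherever it is left and must be pushed all the way down
- case_hinge (a point): Middle of the lid's hinge line, at x = 84, y = 0, z = 83 mm in the case's frame; the hinge line runs along the case's y
- lid_lip (a point): Front end of the small lip in the middle of the lid's front edge, 179 mm from the hinge line. The lid is a shallow tray 168 x 236 x 20 mm: closed, its outer face is level, 103 mm above the bench and 20 mm above the hinge line; open, it stands up behind the case with its outer face away from the robot
- brass_oiler: Bystander: brass pump oiler, 43 x 72 x 125 mm, at the front left. To be left alone
- pot: Bystander: white pot with a red cap, 64 mm wide and 62 mm high, between the case and the two parts. To be left alone
- blue_driver: Bystander: blue screwdriver, 165 mm long, lying behind the work. To be left alone
- ash_hammer: Bystander: hammer with a wooden handle, 274 mm long, lying left of the case. To be left alone
- open_spanner: Bystander: combination spanner, 170 mm long and 6 mm thick, lying at the front edge of the bench. To be left alone
Things that resemble listed ones, but are neither listed nor needed, are in the scene too. What is shaped like the seal_box but yellow is not meant.

How it is judged:
By the outcome, as a careful person would: the job done as asked, in the order asked, and still so for the second after the job is handed in, with the robot touching nothing.
It also fails if it takes over 72 s, if anything falls off the work surface, if the arm or the gripper's body presses on something with over 40 N, if the wrist force passes 120 N, or if a joint passes its speed limit or range.

ROBOT

A 6-joint arm with a two-finger parallel gripper is mounted at the origin on a cart in front of the work surface, level with it; the furniture and walls round the work are solid. World frame = base frame: x ahead of the robot, y to its left, z up, the work surface at z = 0. Lengths are in mm, angles in degrees, forces in N, time in s.
With the tool pointing down it reaches from about 325 to 850 mm from the base axis. Payload 15.5 kg.
Tool frame: the origin (TCP) lies at the very end of the fingers, on their centre line; the grasp point (between the pads) lies 19 mm behind it; z points along the fingers, y is the line along which they close (so a half turn about z gives the same grasp; the last joint's range is limited). The gripper opens to 91 mm and grips with 3 to 60 N. Pads are 32 mm wide; open, the fingers measure 118 mm over their backs; the gripper's body (76 mm by 178 mm) begins 60 mm behind the grasp point.
Start: joints at [70.273, 28.281, 77.091, -0, 74.628, -5.472], TCP at [153.896, 605.758, 213.915] pointing down, gripper open.
Joint ranges: [-166.48, 166.48], [-47.26, 123.95], [12.59, 153.08], [-70.14, 250.14], [6.76, 159.57], [-176.63, 176.63]. Speed limits (degrees/s): [108.29, 108.29, 147.25, 172.46, 172.46, 172.46].

INTERFACE

Orientations are given as a 3x3 rotation matrix whose columns are the frame's x, y, z axes.
In Python, from bench import robot gives the robot as it stands.
- The arm moves only by the tool play_rows, never from a script. Its argument "plan" is a list of rows, each a list of 5 numbers: the shift along the tool's x, y, z in m, then the turn about the tool's z in degrees, then the finger opening in m, from 0 to 0.0912. In form: [[x, y, z, turn, grip], ...]. A call has 1 to 5 rows; each row shifts and turns the commanded pose from where the row before left it, along the tool's axes as they then stand; what a row does not reach is not made up. A row lasts 1/10 s, in which the tool goes at most 50 mm and 8.59 degrees, less where a joint would pass 70% of its speed; a pose out of reach is approached as far as the arm can. A call is refused whole if a number of a shift passes 0.05 or a number of a turn 8.59, either way. A call with a gripper value outside its range is refused whole. The fingers move at their own pace and stop on an object; the grip force is fixed at half the most. Time passes only in rows, so rows that do not move let the fingers close. It gives the time, the measured TCP pose, the force, the opening and the grip force at its end, in the units of the state.
- robot.observe(): the state, without advancing time (a new reading comes with each control period).
- robot.read_camera(name): name is "scene" or "top" or "wrist"; returns the picture (480x640x3 uint8, red, green, blue); there is no depth.
- robot.camera_model(name): a dict with "intrinsics" (3x3 intrinsics, pixels), "view" (4x4, takes a point from world to camera coordinates). Camera axes: x right, y down, z forward; pixel columns grow to the right and rows downward; lengths in mm; the calibration is good to about 2 mm. A picture is of the moment at which its call begins: read the wrist's pose just before it. camera_model takes no time and is no camera call; for the wrist camera it gives the pose at the moment of the call.
- robot.sign_off(): hands the job in; it is judged then, once.
Trained networks look in the newest picture that a camera, given by its name, has taken for a name from the list of things; names that differ only in an ending like _2 or _b are one class to them, and where a whole thing is asked for, a point or a joint stands for the part that bears it (a point fixed in the world has none). Each returns a list of dicts, best first, with "confidence" (0 to 1); they miss things now and then, are a little off and sometimes report something else, mostly with a low value. They report only what shows in the picture. A call takes as long as a camera call. They do not tell look-alikes from the thing itself.
- robot.recognise(camera, query): "uv" ([column, row] in pixels, amid what is visible of it).
The state is a dict: "time": time; "joints": joint angles; "joint_vel": joint speeds; "joint_torque": joint torques, N m; "tcp_pos": TCP position; "eef_rot": TCP orientation; "ft_force": force on the tool from outside, world axes, zero at the start; "wrist_torque": the same for the moment, N m; "width": finger opening in mm; "grip_force": force on a finger pad.
Only numpy, scipy, OpenCV 4.12 (cv2) and the standard library are available. Lean on these libraries where they do the work, as an engineer would, in place of code of your own. Each camera call takes 0.05 s, during which the arm holds its last target. There are 200 camera calls.

## Working session

There is one attempt and no reset: what is moved stays moved. The work goes in short steps, Python scripts to look and compute and a tool call to move; the robot and the scene stay as the last step left them, time stands still between calls to the robot, and variables do not carry over. Pictures are saved under pics/ and viewed, at most 10 in all, crops included, and the job is handed in when it is done.

Besides the shell and the picture viewer there is one more tool, called after ">>>" as name([rows], argument=value, ...), one row to a line, values as JSON. play_rows: Moves the arm, as the interface text tells. Its arguments: {"type":"object","properties":{"plan":{"type":"array"}},"required":["plan"]}

```bash
mkdir -p pics; ls; cat > h.py <<'E'
import numpy as np, cv2
from bench import robot
def save(cam,name):
    im=robot.read_camera(cam); cv2.imwrite(f'pics/{name}.png',cv2.cvtColor(im,cv2.COLOR_RGB2BGR)); return im
def ray(cam,uv):
    m=robot.camera_model(cam); K=np.array(m['intrinsics']); V=np.array(m['view'])
    R,t=V[:3,:3],V[:3,3]; c=-R.T@t; d=R.T@np.linalg.solve(K,[uv[0],uv[1],1.]); return c,d/np.linalg.norm(d)
def atz(cam,uv,z):
    c,d=ray(cam,uv); return c+d*(z-c[2])/d[2]
def proj(cam,P):
    m=robot.camera_model(cam); K=np.array(m['intrinsics']); V=np.array(m['view'])
    p=K@(V[:3,:3]@np.array(P,float)+V[:3,3]); return p[:2]/p[2]
def tri(obs):
    A=np.zeros((3,3));b=np.zeros(3)
    for cam,uv in obs:
        c,d=ray(cam,uv); M=np.eye(3)-np.outer(d,d); A+=M;b+=M@c
    return np.linalg.solve(A,b)
E
python3 - <<'E'
from h import *
np.set_printoptions(precision=1,suppress=True)
for cam in ['scene','top']:
    save(cam,cam+'0'); print(cam,ray(cam,(320,240)))
    for q in ['turbine_shaft','shaft_tip','seal_box','case','keeper_mouth','box_space','case_hinge','lid_lip','pot','brass_oiler']:
        try: print(q,[(np.round(r['uv']).tolist(),round(r['confidence'],2)) for r in robot.recognise(cam,q)][:4])
        except Exception as e: print(q,e)
s=robot.observe(); print(s['time'],s['tcp_pos'],s['eef_rot'],s['width'],s['ft_force'])
E
```

```text
pics
scene (array([  -34.4, -1063.2,   777.5]), array([ 0.4,  0.8, -0.5]))
turbine_shaft [([398.0, 329.0], 0.94), ([334.0, 232.0], 0.26)]
shaft_tip [([397.0, 330.0], 0.56)]
seal_box [([495.0, 370.0], 0.91), ([339.0, 314.0], 0.76), ([355.0, 349.0], 0.72)]
case [([329.0, 230.0], 0.97)]
keeper_mouth [([333.0, 231.0], 0.65)]
box_space [([330.0, 234.0], 0.67)]
case_hinge [([332.0, 233.0], 0.88)]
lid_lip [([347.0, 206.0], 0.62)]
pot [([378.0, 283.0], 0.71)]
brass_oiler [([230.0, 239.0], 0.75), ([379.0, 283.0], 0.4)]
top (array([ 253.8,    9.8, 1405.8]), array([ 0.2, -0. , -1. ]))
turbine_shaft [([411.0, 223.0], 0.56)]
shaft_tip [([409.0, 224.0], 0.6)]
seal_box [([368.0, 259.0], 0.97), ([476.0, 182.0], 0.84), ([415.0, 265.0], 0.65), ([258.0, 186.0], 0.43)]
case [([263.0, 213.0], 0.73)]
keeper_mouth [([260.0, 214.0], 0.97)]
box_space [([266.0, 210.0], 0.56), ([255.0, 186.0], 0.26)]
case_hinge [([263.0, 212.0], 0.96)]
lid_lip [([255.0, 184.0], 0.73)]
pot [([344.0, 206.0], 0.77)]
brass_oiler [([159.0, 228.0], 0.62), ([196.0, 309.0], 0.6)]
1.1 [153.9 605.8 213.9] [[-1.   0.2 -0. ]
 [ 0.2  1.  -0. ]
 [ 0.  -0.  -1. ]] 91.16266456744887 [-0.2  0.2  0.2]
```

```bash
python3 - <<'E'
import cv2,numpy as np
t=cv2.imread('pics/top0.png')[120:370,120:560]; s=cv2.imread('pics/scene0.png')[150:410,180:560]
cv2.imwrite('pics/top_c.png',cv2.resize(t,(800,455),interpolation=cv2.INTER_CUBIC))
cv2.imwrite('pics/scene_c.png',cv2.resize(s,(800,547),interpolation=cv2.INTER_CUBIC))
E
```

```text
(no output)
```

View pics/top_c.png

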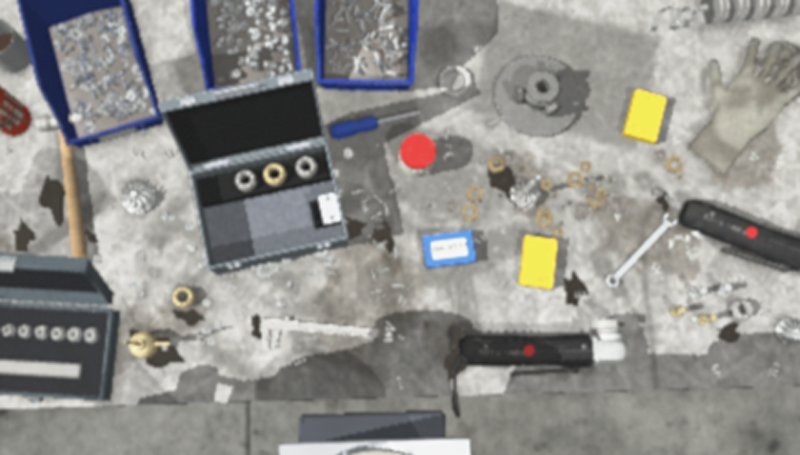

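View pics/scene_c.png

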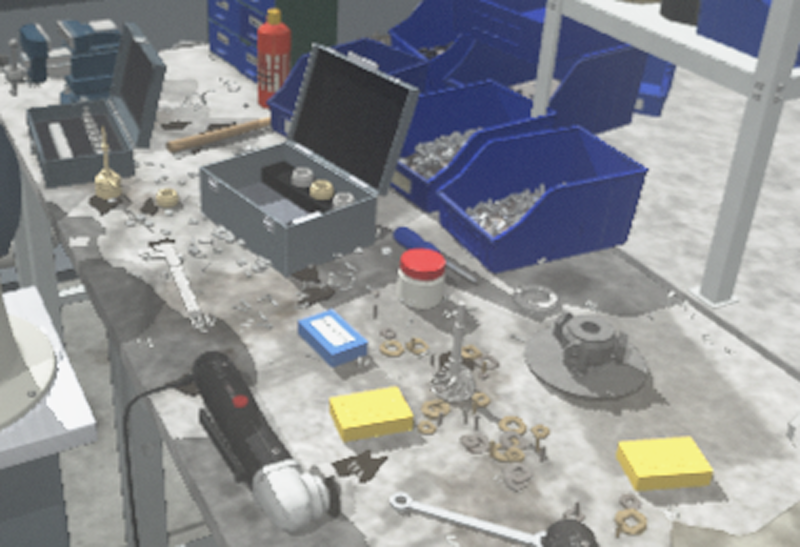

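```bash
python3 - <<'E'
from h import *
np.set_printoptions(precision=1,suppress=True)
T=lambda u,v:(120+u*.55,120+v*250/455)
S=lambda u,v:(180+u*.475,150+v*260/547)
for n,u in dict(FL=(212,269),FR=(347,240),BL=(190,172),BR=(328,140)).items(): print(n,atz('top',T(*u),83))
for n,u in dict(FL=(201,172),FR=(288,228),BR=(378,193)).items(): print(n,atz('scene',S(*u),83))
print('lid top corners tri',tri([('top',T(165,106)),('scene',S(314,46))]),tri([('top',T(312,73)),('scene',S(416,90))]))
print('box',atz('top',(368,259),23),atz('top',T(449,249),23),atz('scene',(338,311),23))
print('shaft wheel top', atz('top',T(525,190),24), atz('scene',S(453,378),20),'tip',atz('scene',S(460,322),124), atz('top',(409,224),124))
print('pot',atz('top',T(418,152),62),atz('scene',S(423,262),62))
print('wristcam',ray('wrist',(320,240)),robot.camera_model('wrist'))
for n,u in dict(y1=(539,261),y2=(646,116),hous=(541,92)).items(): print(n,atz('top',T(*u),30))
E
```

```text
FL [436.3 256.6  83. ]
FR [477.5  34.4  83. ]
BL [600.9 294.1  83. ]
BR [648.9  61.8  83. ]
FL [432.1 244.6  83. ]
FR [482.2  31.3  83. ]
BR [650.4  72.6  83. ]
lid top corners tri [657.2 300.3 240.6] [707.6  77.6 238.1]
box [ 459.6 -141.6   23. ] [ 466.6 -138.7   23. ] [ 459.3 -154.9   23. ]
shaft wheel top [ 565.5 -275.2   24. ] [ 558.2 -282.8   20. ] tip [ 540.3 -307.6  124. ] [ 544.1 -255.4  124. ]
pot [629.  -90.2  62. ] [627.7 -95.3  62. ]
wristcam (array([ 86.7, 623.1, 385.9]), array([ 0.3, -0.1, -1. ])) {'intrinsics': array([[349.9,   0. , 319.9],
       [  0. , 349.9, 235.3],
       [  0. ,   0. ,   1. ]]), 'view': array([[   0.2,    1. ,    0. , -625.3],
       [   0.9,   -0.2,    0.2,  -29.2],
       [   0.2,   -0.1,   -1. ,  390.9],
       [   0. ,    0. ,    0. ,    1. ]])}
y1 [ 440.2 -289.4   30. ]
y2 [ 690.  -494.1   30. ]
hous [ 740.1 -314.    30. ]
```

>>> play_rows([
  [0,0,0,8.5,0.0912],
  [0,0,0,8.5,0.0912],
  [0,0,0,8.5,0.0912],
  [0,0,0,8.5,0.0912],
  [0,0,0,8.5,0.0912],
])

```text
time: 1.6
tcp_pos: [153.9, 605.8, 213.9]
eef_rot: [[-0.543, 0.84, -0.0], [0.84, 0.543, -0.0], [-0.0, -0.0, -1.0]]
ft_force: [-0.1, -0.2, -0.6]
width: 91.1
grip_force: 0.0
```

>>> play_rows([
  [0,0,0,8.5,0.0912],
  [0,0,0,8.5,0.0912],
  [0,0,0,8.5,0.0912],
  [0,0,0,7.0,0.0912],
  [-0.042,0.018,0,0,0.0912],
])

```text
time: 2.1
tcp_pos: [171.6, 566.8, 213.7]
eef_rot: [[-0.01, 1.0, 0.0], [1.0, 0.01, 0.002], [0.002, 0.0, -1.0]]
ft_force: [1.8, 0.8, -0.5]
width: 90.9
grip_force: 0.0
```

>>> play_rows([
  [-0.042,0.018,0,0,0.0912],
  [-0.042,0.018,0,0,0.0912],
  [-0.042,0.018,0,0,0.0912],
  [-0.042,0.018,0,0,0.0912],
  [-0.042,0.018,0,0,0.0912],
])

```text
time: 2.6
tcp_pos: [265.5, 353.6, 214.1]
eef_rot: [[-0.013, 1.0, 0.0], [1.0, 0.013, 0.0], [0.0, 0.0, -1.0]]
ft_force: [1.1, 0.1, 0.5]
width: 91.0
grip_force: 0.0
```

>>> play_rows([
  [-0.042,0.018,0,0,0.0912],
  [-0.042,0.018,0,0,0.0912],
  [-0.042,0.018,0,0,0.0912],
  [-0.042,0.018,0,0,0.0912],
  [-0.042,0.018,0,0,0.0912],
])

```text
time: 3.1
tcp_pos: [358.4, 144.7, 214.2]
eef_rot: [[-0.013, 1.0, 0.001], [1.0, 0.013, 0.0], [0.0, 0.001, -1.0]]
ft_force: [1.1, 1.0, -0.1]
width: 91.1
grip_force: 0.0
```

>>> play_rows([
  [-0.042,0.018,0,0,0.0912],
  [-0.042,0.018,0,0,0.0912],
  [-0.042,0.018,0,0,0.0912],
  [-0.042,0.018,0,0,0.0912],
  [-0.042,0.018,0,0,0.0912],
])

```text
time: 3.6
tcp_pos: [451.1, -64.5, 214.1]
eef_rot: [[-0.013, 1.0, 0.001], [1.0, 0.013, -0.0], [-0.0, 0.001, -1.0]]
ft_force: [1.1, 0.7, -0.1]
width: 91.3
grip_force: 0.0
```

>>> play_rows([
  [-0.042,0.021,0,0,0.0912],
  [-0.042,0.021,0,0,0.0912],
  [-0.042,0.021,0,0,0.0912],
  [-0.042,0.021,0,0,0.0912],
  [0,0,0,0,0.0912],
])

```text
time: 4.1
tcp_pos: [538.9, -234.2, 213.6]
eef_rot: [[-0.01, 1.0, 0.002], [1.0, 0.01, -0.002], [-0.002, 0.002, -1.0]]
ft_force: [1.1, 0.3, -0.5]
width: 90.9
grip_force: 0.0
```

```bash
python3 - <<'E'
from h import *
np.set_printoptions(precision=1,suppress=True)
print(robot.observe()['tcp_pos'])
im=save('wrist','w1'); cv2.imwrite('pics/w1b.png',cv2.cvtColor(cv2.resize(im,(800,600),interpolation=cv2.INTER_CUBIC),cv2.COLOR_RGB2BGR))
for q,z in [('turbine_shaft',20),('shaft_tip',124),('seal_box',23),('pot',62)]:
    for r in robot.recognise('wrist',q)[:3]: print(q,np.array(r['uv']),r['confidence'],atz('wrist',r['uv'],z))
E
```

```text
[ 538.9 -234.2  213.6]
turbine_shaft [341.1 246.5] 0.56 [ 560.9 -266.1   20. ]
shaft_tip [341.3 248.6] 0.87 [ 553.8 -236.6  124. ]
seal_box [249.2 113.7] 0.83 [ 466.1 -129.2   23. ]
seal_box [236.4 254.6] 0.63 [ 446.9 -274.5   23. ]
pot [426.1  58. ] 0.76 [624.9 -85.4  62. ]
```

View pics/w1b.png

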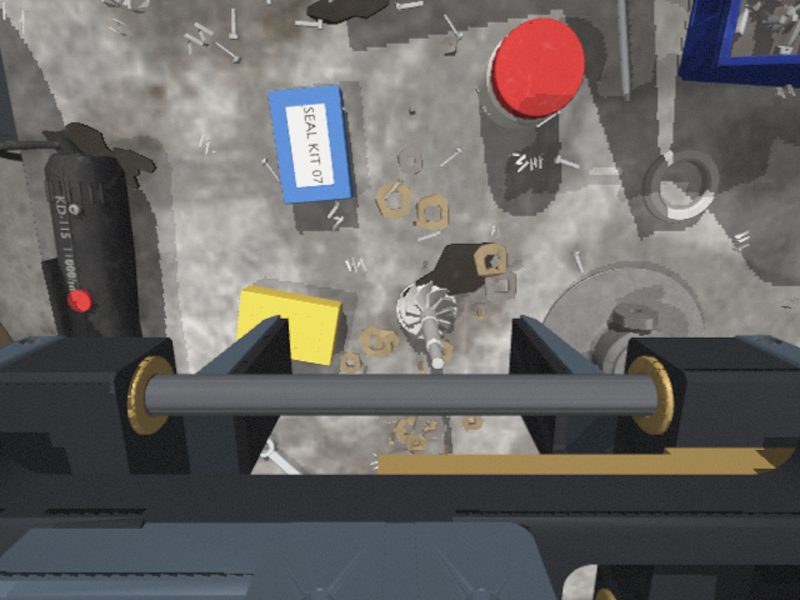

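```bash
python3 - <<'E'
from h import *
np.set_printoptions(precision=1,suppress=True)
W=lambda u,v:(u/1.25,v/1.25)
print('tip',atz('wrist',W(438,361),124),'wheel',atz('wrist',W(427,309),20))
C=[atz('wrist',W(*p),23) for p in [(269,92),(337,85),(351,196),(285,203)]]
print(np.mean(C,0)); 
for i in range(4): d=C[(i+1)%4]-C[i]; print(d,np.linalg.norm(d),np.degrees(np.arctan2(d[1],d[0])))
P=np.array([559,-277,0])
for z in (0,24,124): print(proj('wrist',P+[0,0,z])*1.25, proj('scene',P+[0,0,z]), proj('top',P+[0,0,z]))
E
```

```text
tip [ 562.1 -269.6  124. ] wheel [ 561.2 -265.3   20. ]
[ 465.4 -131.7   23. ]
[52.2  5.7  0. ] 52.480953204964 6.184416833913429
[  9.5 -82.6   0. ] 83.1008856519104 -83.41417328019197
[-53.7  -6.3   0. ] 54.1106836146569 -173.31025216088702
[-8.  83.2  0. ] 83.58261776894089 95.46775573350847
[422.9 315. ] [393.5 334.4] [408.  228.1]
[424.4 323.2] [394.3 327.1] [409.5 226.4]
[432.7 371.5] [398.  294.7] [416.1 218.8]
```

>>> play_rows([
  [-0.0345,0.0225,0,0,0.0912],
  [0,0,0.04,0,0.0912],
  [0,0,0.04,0,0.0912],
  [0,0,0.04,0,0.0912],
  [0,0,0.026,0,0.04],
])

```text
time: 4.85
tcp_pos: [558.5, -261.8, 65.7]
eef_rot: [[-0.014, 1.0, -0.002], [1.0, 0.014, 0.001], [0.001, -0.002, -1.0]]
ft_force: [-0.3, -0.4, 0.2]
width: 85.6
grip_force: 0.0
```

```bash
python3 - <<'E'
from h import *
np.set_printoptions(precision=1,suppress=True)
s=robot.observe(); print(s['tcp_pos'],s['width'])
save('wrist','w2')
E
```

```text
[ 558.5 -261.8   65.7] 85.55566050726684
```

View pics/w2.png

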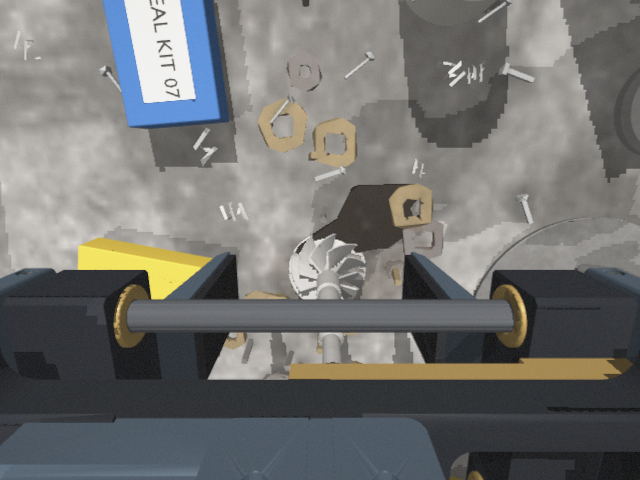

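>>> play_rows([
  [-0.006,0.003,0,0,0.02],
  [0,0,0,0,0],
  [0,0,0,0,0],
  [0,0,0,0,0],
  [0,0,0,0,0],
])

```text
time: 5.4
tcp_pos: [563.1, -269.6, 68.8]
eef_rot: [[-0.013, 1.0, 0.001], [1.0, 0.013, -0.001], [-0.001, 0.001, -1.0]]
ft_force: [-0.0, -1.4, -0.1]
width: 41.9
grip_force: 0.0
```

>>> play_rows([
  [0,0,0,0,0],
  [0,0,0,0,0],
  [0,0,0,0,0],
])

```text
time: 5.7
tcp_pos: [562.8, -269.5, 67.9]
eef_rot: [[-0.013, 1.0, 0.0], [1.0, 0.013, 0.0], [0.0, 0.0, -1.0]]
ft_force: [1.2, 0.6, 0.1]
width: 17.7
grip_force: 0.0
```

>>> play_rows([
  [0,0,0,0,0],
  [0,0,0,0,0],
  [0,0,0,0,0],
])

```text
time: 6.0
tcp_pos: [563.0, -269.6, 68.0]
eef_rot: [[-0.013, 1.0, 0.0], [1.0, 0.013, -0.0], [-0.0, 0.0, -1.0]]
ft_force: [1.2, 0.8, -0.7]
width: 11.1
grip_force: 30.0
```

>>> play_rows([
  [-0.004,0,0,0,0],
  [-0.004,0,0,0,0],
  [-0.004,0,-0.001,0,0],
])

```text
time: 6.3
tcp_pos: [563.4, -281.3, 69.8]
eef_rot: [[-0.013, 1.0, 0.001], [1.0, 0.013, 0.0], [0.0, 0.001, -1.0]]
ft_force: [-0.4, 5.5, 8.5]
width: 11.0
grip_force: 30.1
```

>>> play_rows([
  [0.004,0,0,0,0],
  [0.004,0,0,0,0],
  [0.004,0,0.001,0,0],
  [0,0,0,0,0],
  [0,0,0,0,0.03],
])

```text
time: 6.8
tcp_pos: [562.7, -269.2, 67.8]
eef_rot: [[-0.013, 1.0, -0.0], [1.0, 0.013, 0.0], [0.0, -0.0, -1.0]]
ft_force: [-0.2, -0.6, -0.2]
width: 16.4
grip_force: 0.0
```

>>> play_rows([
  [0,0,0,0,0.03],
  [0,0,0,0,0.03],
  [0,0,-0.018,0,0.03],
  [0,0,0,0,0],
  [0,0,0,0,0],
])

```text
time: 7.3
tcp_pos: [562.9, -269.6, 85.9]
eef_rot: [[-0.013, 1.0, 0.001], [1.0, 0.013, -0.0], [-0.0, 0.001, -1.0]]
ft_force: [1.0, 0.7, -0.4]
width: 16.8
grip_force: 0.0
```

>>> play_rows([
  [0,0,0,0,0],
  [0,0,0,0,0],
  [0,0,0,0,0],
])

```text
time: 7.6
tcp_pos: [562.7, -269.4, 85.5]
eef_rot: [[-0.013, 1.0, -0.0], [1.0, 0.013, 0.0], [0.0, -0.0, -1.0]]
ft_force: [-0.0, -0.0, -2.2]
width: 9.6
grip_force: 30.0
```

```bash
python3 - <<'E'
from h import *
np.set_printoptions(precision=1,suppress=True)
s=robot.observe(); print(s['tcp_pos'],s['width'],s['grip_force'])
im=save('scene','s2')[240:380,330:480]
cv2.imwrite('pics/s2c.png',cv2.cvtColor(cv2.resize(im,(600,560),interpolation=cv2.INTER_CUBIC),cv2.COLOR_RGB2BGR))
E
```

```text
[ 562.7 -269.4   85.5] 9.625004317250005 29.95211774337804
```

View pics/s2c.png

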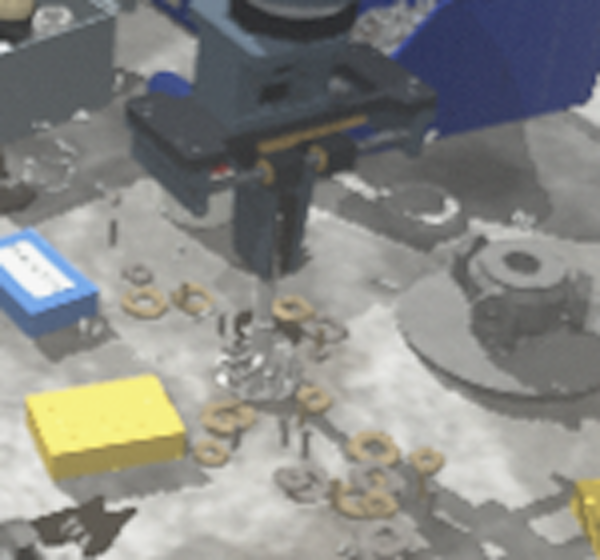

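>>> play_rows([
  [0,0,0,0,0.03],
  [0,0,0,0,0.03],
  [0,0,0.024,0,0.03],
  [0,0,0.0235,0,0.02],
  [0,0,0,0,0],
])

```text
time: 8.15
tcp_pos: [561.2, -268.6, 36.0]
eef_rot: [[-0.013, 1.0, -0.004], [1.0, 0.013, 0.002], [0.002, -0.004, -1.0]]
ft_force: [1.1, 1.0, -1.2]
width: 16.9
grip_force: 0.7
```

>>> play_rows([
  [0,0,0,0,0],
  [0,0,0,0,0],
  [0,0,0,0,0],
])

```text
time: 8.45
tcp_pos: [563.2, -269.7, 39.3]
eef_rot: [[-0.013, 1.0, 0.001], [1.0, 0.013, -0.001], [-0.001, 0.001, -1.0]]
ft_force: [-0.5, -0.6, -4.1]
width: 13.2
grip_force: 29.8
```

>>> play_rows([
  [-0.0048,0,-0.0012,0,0],
  [-0.0048,0,-0.0015,0,0],
  [-0.005,0,-0.001,0,0],
  [-0.005,0,-0.0008,0,0],
])

```text
time: 8.85
tcp_pos: [563.1, -289.8, 43.2]
eef_rot: [[-0.013, 1.0, 0.0], [1.0, 0.013, -0.0], [-0.0, 0.0, -1.0]]
ft_force: [0.2, 0.0, -4.4]
width: 12.9
grip_force: 29.8
```

>>> play_rows([
  [-0.0052,0,0,0,0],
  [-0.0052,0,0,0,0],
])

```text
time: 9.05
tcp_pos: [563.2, -300.0, 42.9]
eef_rot: [[-0.013, 1.0, -0.0], [1.0, 0.013, 0.0], [0.0, -0.0, -1.0]]
ft_force: [-0.4, -0.6, -4.5]
width: 13.0
grip_force: 29.8
```

```bash
python3 - <<'E'
from h import *
np.set_printoptions(precision=1,suppress=True)
s=robot.observe(); print(s['tcp_pos'],s['width'],s['grip_force'],s['ft_force'])
im=save('scene','s3')[270:360,350:450]
cv2.imwrite('pics/s3c.png',cv2.cvtColor(cv2.resize(im,(600,540),interpolation=cv2.INTER_CUBIC),cv2.COLOR_RGB2BGR))
E
```

```text
[ 563.2 -300.    42.9] 13.014178721322537 29.824048719819984 [-0.4 -0.6 -4.5]
```

View pics/s3c.png

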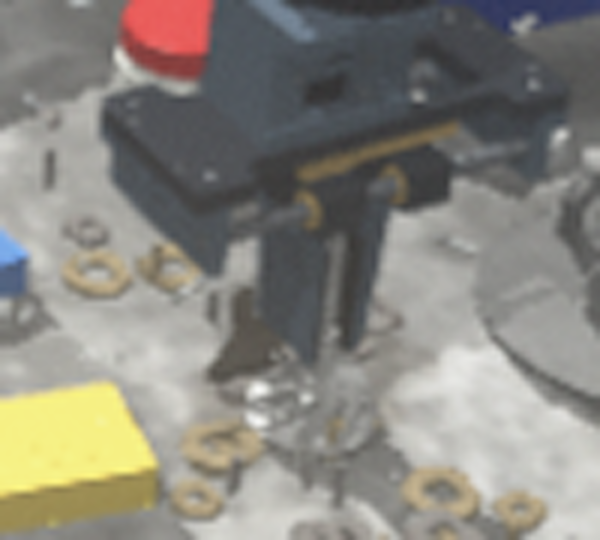

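>>> play_rows([
  [0,0,0.003,0,0],
  [0,0,0.0025,0,0],
  [-0.004,0,0,0,0],
  [-0.004,0,0,0,0],
  [-0.004,0,-0.0005,0,0],
])

```text
time: 9.6
tcp_pos: [563.3, -311.9, 37.9]
eef_rot: [[-0.013, 1.0, -0.0], [1.0, 0.013, -0.0], [-0.0, -0.0, -1.0]]
ft_force: [-0.2, 0.1, -4.7]
width: 13.1
grip_force: 29.8
```

>>> play_rows([
  [0,0,0.001,0,0],
  [0,0,0.001,0,0],
  [0,0,0.001,0,0],
  [0,0,0,0,0],
])

```text
time: 10.0
tcp_pos: [564.1, -312.2, 36.2]
eef_rot: [[-0.013, 1.0, 0.002], [1.0, 0.013, -0.002], [-0.002, 0.002, -1.0]]
ft_force: [-2.2, -0.7, 12.3]
width: 13.4
grip_force: 30.0
```

>>> play_rows([
  [0,0,0.001,0,0],
  [0,0,0.001,0,0],
  [0,0,0,0,0],
])

```text
time: 10.3
tcp_pos: [564.2, -312.2, 35.8]
eef_rot: [[-0.013, 1.0, 0.003], [1.0, 0.013, -0.002], [-0.002, 0.002, -1.0]]
ft_force: [-8.7, 2.4, 37.0]
width: 12.9
grip_force: 30.2
```

>>> play_rows([
  [0,0,-0.0015,0,0],
  [-0.003,0,0,0,0],
  [-0.004,0,-0.0005,0,0],
])

```text
time: 10.6
tcp_pos: [564.2, -316.7, 36.8]
eef_rot: [[-0.013, 1.0, 0.002], [1.0, 0.013, 0.002], [0.002, 0.002, -1.0]]
ft_force: [-1.6, 20.5, 31.6]
width: 12.7
grip_force: 30.2
```

>>> play_rows([
  [-0.004,0,-0.001,0,0],
  [-0.004,0,-0.001,0,0],
])

```text
time: 10.8
tcp_pos: [564.3, -325.2, 38.6]
eef_rot: [[-0.013, 1.0, 0.001], [1.0, 0.013, 0.001], [0.001, 0.001, -1.0]]
ft_force: [-0.8, 12.3, 22.5]
width: 12.9
grip_force: 30.1
```

```bash
python3 - <<'E'
from h import *
np.set_printoptions(precision=1,suppress=True)
s=robot.observe(); print(s['tcp_pos'],s['ft_force'],s['wrist_torque'])
a=save('scene','s4')[280:370,350:450]; b=save('wrist','w4')[200:380,220:420]
cv2.imwrite('pics/s4c.png',cv2.cvtColor(np.hstack([cv2.resize(a,(400,360),interpolation=cv2.INTER_CUBIC),cv2.resize(b,(400,360),interpolation=cv2.INTER_CUBIC)]),cv2.COLOR_RGB2BGR))
E
```

```text
[ 564.3 -325.2   38.6] [-0.8 12.3 22.5] [ 2.3  0.3 -0. ]
```

View pics/s4c.png

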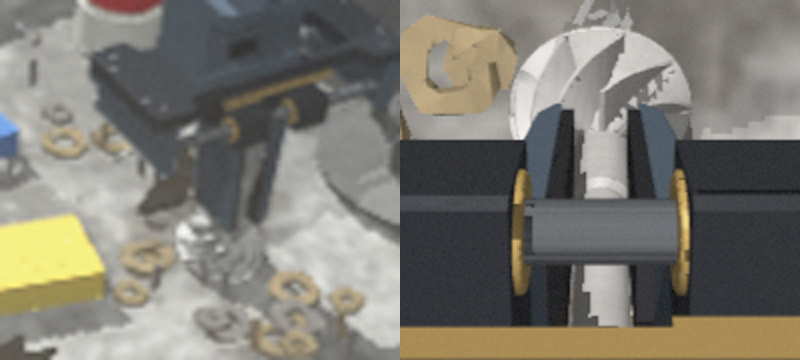

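>>> play_rows([
  [0.004,0,0.001,0,0],
  [0.004,0,0.001,0,0],
  [0.004,0,0.0005,0,0],
  [0.003,0,0,0,0],
])

```text
time: 11.3
tcp_pos: [563.6, -311.5, 34.6]
eef_rot: [[-0.013, 1.0, 0.001], [1.0, 0.013, -0.001], [-0.001, 0.001, -1.0]]
ft_force: [0.7, -2.5, 0.1]
width: 13.3
grip_force: 30.0
```

>>> play_rows([
  [0,0,0,0,0.03],
  [0,0,0,0,0.03],
  [0,0,0,0,0.03],
])

```text
time: 11.6
tcp_pos: [563.2, -311.5, 34.3]
eef_rot: [[-0.013, 1.0, -0.0], [1.0, 0.013, 0.0], [0.0, -0.0, -1.0]]
ft_force: [-0.0, -0.0, 0.5]
width: 29.9
grip_force: 0.0
```

```bash
python3 - <<'E'
from h import *
np.set_printoptions(precision=1,suppress=True)
s=robot.observe(); print(s['tcp_pos'],s['width'],s['grip_force'],s['ft_force'],s['wrist_torque'])
a=save('scene','s5')[280:370,350:450]; b=save('wrist','w5')[200:380,220:420]
cv2.imwrite('pics/s5c.png',cv2.cvtColor(np.hstack([cv2.resize(a,(400,360),interpolation=cv2.INTER_CUBIC),cv2.resize(b,(400,360),interpolation=cv2.INTER_CUBIC)]),cv2.COLOR_RGB2BGR))
E
```

```text
[ 563.2 -311.5   34.3] 29.869314245742522 0.0 [-0.  -0.   0.5] [-0.1  0.   0. ]
```

>>> play_rows([
  [0,0,-0.016,0,0.03],
  [0,0,0,0,0.0],
  [0,0,0,0,0],
  [0,0,0,0,0],
  [0,0,0,0,0],
])

```text
time: 12.2
tcp_pos: [563.5, -311.5, 50.1]
eef_rot: [[-0.013, 1.0, 0.0], [1.0, 0.013, -0.0], [-0.0, 0.0, -1.0]]
ft_force: [2.8, 0.4, 1.9]
width: 12.4
grip_force: 30.0
```

>>> play_rows([
  [0,0,0.001,0,0],
  [-0.004,0,0,0,0],
  [-0.005,0,-0.001,0,0],
  [-0.005,0,-0.001,0,0],
])

```text
time: 12.6
tcp_pos: [563.9, -324.5, 52.3]
eef_rot: [[-0.013, 1.0, 0.001], [1.0, 0.013, 0.001], [0.001, 0.001, -1.0]]
ft_force: [0.5, 7.9, 17.1]
width: 12.0
grip_force: 30.3
```

>>> play_rows([
  [-0.005,0,-0.0005,0,0],
  [-0.005,0,-0.0005,0,0],
  [-0.006,0,0,0,0],
  [-0.006,0,0.0003,0,0],
])

```text
time: 13.0
tcp_pos: [564.1, -347.3, 52.5]
eef_rot: [[-0.013, 1.0, 0.0], [1.0, 0.013, 0.0], [0.0, 0.001, -1.0]]
ft_force: [1.2, 3.7, 7.2]
width: 12.5
grip_force: 30.1
```

```bash
python3 - <<'E'
from h import *
np.set_printoptions(precision=1,suppress=True)
s=robot.observe(); print(s['tcp_pos'],s['width'],s['grip_force'],s['ft_force'],s['wrist_torque'])
a=save('scene','s6')[280:370,350:450]; b=save('wrist','w6')[200:380,220:420]
cv2.imwrite('pics/s6c.png',cv2.cvtColor(np.hstack([cv2.resize(a,(400,360),interpolation=cv2.INTER_CUBIC),cv2.resize(b,(400,360),interpolation=cv2.INTER_CUBIC)]),cv2.COLOR_RGB2BGR))
E
```

```text
[ 564.1 -347.3   52.5] 12.463486859673814 30.11809924380941 [1.2 3.7 7.2] [ 0.8 -0.2 -0. ]
```

View pics/s6c.png

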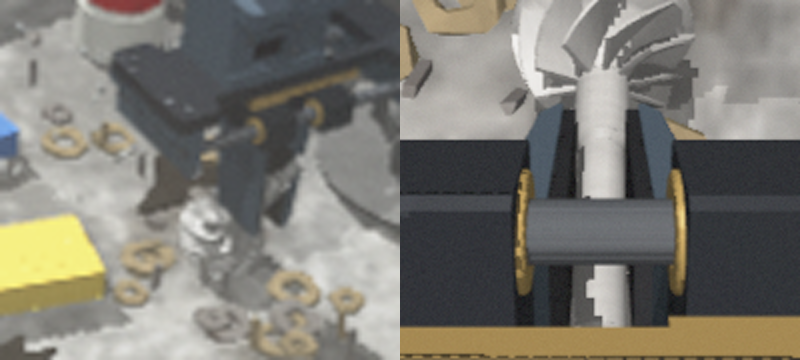

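>>> play_rows([
  [-0.006,0,0.001,0,0],
  [-0.006,0,0.0015,0,0],
  [-0.0057,0,0.002,0,0],
  [-0.0057,0,0.0026,0,0],
])

```text
time: 13.5
tcp_pos: [564.2, -370.8, 44.9]
eef_rot: [[-0.013, 1.0, 0.0], [1.0, 0.013, 0.0], [0.0, 0.0, -1.0]]
ft_force: [0.9, 2.5, 3.7]
width: 12.6
grip_force: 30.1
```

>>> play_rows([
  [-0.0053,0,0.003,0,0],
  [-0.0051,0,0.0034,0,0],
  [-0.0048,0,0.0038,0,0],
])

```text
time: 13.8
tcp_pos: [564.0, -386.2, 34.2]
eef_rot: [[-0.013, 1.0, -0.001], [1.0, 0.013, 0.001], [0.001, -0.001, -1.0]]
ft_force: [-0.5, 2.1, 1.9]
width: 12.9
grip_force: 30.0
```

>>> play_rows([
  [-0.0045,0,0.0042,0,0],
  [-0.004,0,0.0046,0,0],
  [-0.0036,0,0.005,0,0],
  [-0.003,0,0.0052,0,0],
])

```text
time: 14.2
tcp_pos: [564.4, -401.3, 15.3]
eef_rot: [[-0.013, 1.0, -0.0], [1.0, 0.013, 0.0], [0.0, -0.0, -1.0]]
ft_force: [0.5, 15.0, 32.4]
width: 12.8
grip_force: 29.9
```

>>> play_rows([
  [-0.0025,0,0.003,0,0],
  [-0.002,0,0.0025,0,0],
  [0,0,0,0,0],
])

```text
time: 14.5
tcp_pos: [566.2, -404.8, 11.8]
eef_rot: [[-0.013, 1.0, 0.003], [1.0, 0.013, 0.001], [0.001, 0.003, -1.0]]
ft_force: [2.8, 16.0, 24.9]
width: 12.8
grip_force: 29.8
```

```bash
python3 - <<'E'
from h import *
np.set_printoptions(precision=1,suppress=True)
s=robot.observe(); print(s['tcp_pos'],s['width'],s['grip_force'],s['ft_force'],s['wrist_torque'])
a=save('scene','s7')[300:390,360:460]; b=save('wrist','w7')[160:340,220:420]
cv2.imwrite('pics/s7c.png',cv2.cvtColor(np.hstack([cv2.resize(a,(400,360),interpolation=cv2.INTER_CUBIC),cv2.resize(b,(400,360),interpolation=cv2.INTER_CUBIC)]),cv2.COLOR_RGB2BGR))
E
```

```text
[ 566.2 -404.8   11.8] 12.778012320580178 29.820719650306273 [ 2.8 16.  24.9] [ 3.2 -0.6 -0.2]
```

View pics/s7c.png

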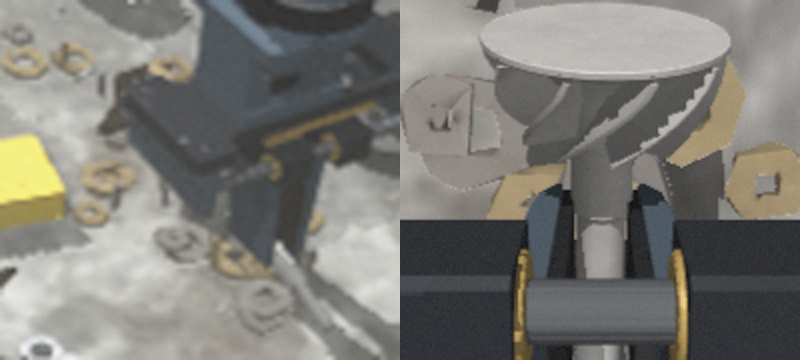

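>>> play_rows([
  [0.001,0,0.001,0,0],
  [0.001,0,0.0015,0,0],
  [0.001,0,0.0015,0,0],
])

```text
time: 14.9
tcp_pos: [567.2, -404.9, 9.8]
eef_rot: [[-0.013, 1.0, 0.006], [1.0, 0.013, -0.005], [-0.005, 0.006, -1.0]]
ft_force: [-1.9, -0.6, 40.2]
width: 12.7
grip_force: 30.0
```

>>> play_rows([
  [0.001,0,0.0015,0,0],
  [0.001,0,0.0015,0,0],
])

```text
time: 15.1
tcp_pos: [567.5, -404.6, 7.3]
eef_rot: [[-0.013, 1.0, 0.007], [1.0, 0.013, -0.008], [-0.008, 0.007, -1.0]]
ft_force: [-5.1, -9.1, 40.0]
width: 12.8
grip_force: 30.1
```

```bash
cat >> h.py <<'E'
def disc(im,guess):
    g=cv2.GaussianBlur(cv2.cvtColor(im,cv2.COLOR_RGB2GRAY),(3,3),0); return g
E
python3 - <<'E'
from h import *
from scipy.optimize import least_squares
np.set_printoptions(precision=1,suppress=True,linewidth=200)
s=robot.observe(); print(s['tcp_pos'],s['ft_force'])
w7=cv2.cvtColor(cv2.imread('pics/w7.png'),cv2.COLOR_BGR2GRAY)
im=save('wrist','w8'); g=cv2.cvtColor(im,cv2.COLOR_RGB2GRAY)
print('w7',w7[140:225,322].reshape(-1,17)); print('w8',g[140:225,322].reshape(-1,17))
for r in (170,175,180,185,190): print(r,g[r,250:400:3])
E
```

```text
[ 567.5 -404.6    7.3] [-5.1 -9.1 40. ]
w7 [[136 133 136 132 135 132 132 133 135 135 136 136 136 135 140 140 140]
 [142 144 145 151 168 188 185 186 186 183 181 181 182 181 187 185 182]
 [183 185 187 184 184 182 183 185 184 183 183 184 185 186 185 188 188]
 [190 188 187 185 194 217 167 162 149  98  79  87  87  91  93  92  92]
 [ 94  92  86  80  76  78  76  79  75  78  75  96 136 149 146 148 148]]
w8 [[134 129 133 134 135 135 133 134 134 137 134 134 136 137 140 140 142]
 [141 140 145 149 167 187 187 184 183 180 186 182 179 184 184 185 182]
 [183 184 183 185 188 185 183 183 182 181 185 186 180 183 185 186 190]
 [189 190 186 189 188 185 195 212 188 164 160 135  79  88  90  89  92]
 [ 93  92  96  96  95  98  99  91  79  77  77  77  78  77  75  78  79]]
170 [162 156 155 149 150 167 182 185 186 187 185 184 183 183 182 187 185 182 181 179 179 179 179 181 184 184 182 182 182 184 184 182 186 187 185 187 185 187 188 186 184 180 152 143 142 140 147 152 146
 142]
175 [173 172 169 168 181 184 183 183 182 182 180 181 179 182 177 177 179 179 179 179 182 181 184 185 184 183 186 185 186 187 182 187 186 185 183 182 182 187 186 186 189 185 188 184 184 140 141 147 142
 139]
180 [188 182 177 159 186 185 183 185 188 186 185 186 185 183 186 181 180 183 182 185 185 187 186 185 183 182 184 184 186 186 185 184 182 184 183 181 181 182 182 185 185 183 188 190 187 186 160 142 141
 139]
185 [177 175 173 156 121 182 190 187 186 185 188 188 190 188 188 185 186 189 184 188 185 183 181 181 186 181 181 185 182 180 183 184 185 183 184 183 183 182 184 184 187 188 187 187 189 185 135 135 142
 144]
190 [161 164 162 163 101  89 127 140 189 191 189 186 186 187 188 190 191 191 186 189 184 184 183 187 190 187 181 182 183 188 186 185 184 183 186 184 186 187 184 184 185 184 186 187 170 115 133 133 141
 153]
```

```bash
cat >> h.py <<'E'
from scipy.optimize import least_squares
def fitdisc(L,R,T,B,off=np.zeros(3),cam='wrist'):
    # left/right cols, top/bottom rows of back-face ellipse; off = shift of camera vs now
    def f(p):
        C=np.array(p[:3]); ph=p[3]
        a=np.linspace(0,2*np.pi,73)[:,None]
        pts=C-off+27.5*(np.cos(a)*[1,0,0]+np.sin(a)*np.array([0,-np.sin(ph),np.cos(ph)]))
        q=np.array([proj(cam,x) for x in pts])
        return [q[:,0].min()-L,q[:,0].max()-R,q[:,1].min()-T,q[:,1].max()-B]
    s=robot.observe()['tcp_pos']
    r=least_squares(f,[s[0],s[1]+55,30,.2],x_scale=[1,1,1,.02]); return r.x,r.cost
E
python3 - <<'E'
from h import *
np.set_printoptions(precision=2,suppress=True)
print('now',fitdisc(261,387.5,160.8,198.8))
print('w7',fitdisc(260.5,385.5,160.5,196.2,np.array([566.2,-404.8,11.8])-[567.5,-404.6,7.3]))
E
```

```text
now (array([ 569.18, -347.74,   23.04,    0.2 ]), np.float64(3.27156394613258e-26))Traceback (most recent call last):
  File "<stdin>", line 4, in <module>
  File "h.py", line 30, in fitdisc
    r=least_squares(f,[s[0],s[1]+55,30,.2],x_scale=[1,1,1,.02]); return r.x,r.cost
    return func(*args, **kwargs)
    result = trf(vector_fun.fun, vector_fun.jac, x0, f0, J0, lb, ub, ftol, xtol,
                 gtol, max_nfev, x_scale, loss_function, tr_solver,
                 tr_options.copy(), verbose, callback=callback_wrapped)
    return trf_no_bounds(
        fun, jac, x0, f0, J0, ftol, xtol, gtol, max_nfev, x_scale,
        loss_function, tr_solver, tr_options, verbose, callback=callback)
    J = jac(x)
    self._update_jac()
    ~~~~~~~~~~~~~~~~^^
    self.J = self.jac_wrapped(xp_copy(self.x), f0=self.f)
             ~~~~~~~~~~~~~~~~^^^^^^^^^^^^^^^^^^^^^^^^^^^^
    J, dct = approx_derivative(
             ~~~~~~~~~~~~~~~~~^
        self.fun,
        ^^^^^^^^^
    ...<2 lines>...
        **self.finite_diff_options,
        ^^^^^^^^^^^^^^^^^^^^^^^^^^^
    )
    ^
    J, _nfev = _dense_di
[... 211 characters left out ...]
            mf)
                             ^^^
    df = [f_eval - f0 for f_eval in f_evals]
                                    ^^^^^^^
    f = np.atleast_1d(self.fun(x, *self.args, **self.kwargs))
                      ~~~~~~~~^^^^^^^^^^^^^^^^^^^^^^^^^^^^^^
    return np.atleast_1d(self.fun(x))
                         ~~~~~~~~^^^
    return self.f(x, *self.args, **self.kwargs)
           ~~~~~~^^^^^^^^^^^^^^^^^^^^^^^^^^^^^^
  File "h.py", line 27, in f
    q=np.array([proj(cam,x) for x in pts])
                ~~~~^^^^^^^
  File "h.py", line 11, in proj
    m=robot.camera_model(cam); K=np.array(m['intrinsics']); V=np.array(m['view'])
ValueError: time passes only in moves, steps and waits
```

>>> play_rows([
  [0,0,-0.0015,0,0],
  [0,0,-0.0015,0,0],
  [0,0,0,0,0],
])

```text
time: 15.45
tcp_pos: [566.2, -402.8, 7.7]
eef_rot: [[-0.013, 1.0, 0.004], [1.0, 0.013, -0.004], [-0.004, 0.004, -1.0]]
ft_force: [3.9, -4.6, 12.3]
width: 12.7
grip_force: 29.9
```

>>> play_rows([
  [0,0,0,0,0.03],
  [0,0,0,0,0.05],
  [0,0,0,0,0.08],
  [0,0,0,0,0.0912],
  [0,0,0,0,0.0912],
])

```text
time: 15.95
tcp_pos: [564.4, -400.6, 6.1]
eef_rot: [[-0.013, 1.0, -0.0], [1.0, 0.013, 0.0], [0.0, -0.0, -1.0]]
ft_force: [-0.5, 0.4, -0.7]
width: 50.0
grip_force: 0.0
```

>>> play_rows([
  [0,0,-0.02,0,0.0912],
  [0,0,-0.04,0,0.0912],
  [0,0,-0.04,0,0.0912],
  [0,0,-0.04,0,0.0912],
  [0,0,-0.04,0,0.0912],
])

```text
time: 16.45
tcp_pos: [564.3, -400.5, 187.9]
eef_rot: [[-0.013, 1.0, -0.0], [1.0, 0.013, 0.0], [0.0, -0.0, -1.0]]
ft_force: [0.3, -0.4, 0.7]
width: 89.4
grip_force: 0.0
```

>>> play_rows([
  [0.04,0,0,0,0.0912],
  [0.04,0,0,0,0.0912],
  [0,0,0,0,0.0912],
  [0,0,0,0,0.0912],
])

```text
time: 16.85
tcp_pos: [563.6, -320.0, 186.6]
eef_rot: [[-0.014, 1.0, 0.0], [1.0, 0.014, -0.0], [-0.0, 0.0, -1.0]]
ft_force: [-0.2, -0.8, 0.1]
width: 91.1
grip_force: 0.0
```

```bash
python3 - <<'E'
s=open('h.py').read()
s=s.replace("from bench import robot\n","from bench import robot\n_c={}\ndef cm(cam):\n    if cam not in _c: _c[cam]=robot.camera_model(cam)\n    return _c[cam]\n",1).replace("m=robot.camera_model(cam)","m=cm(cam)")
open('h.py','w').write(s)
E
python3 - <<'E'
from h import *
np.set_printoptions(precision=1,suppress=True,linewidth=200)
s=robot.observe(); print(s['time'],s['tcp_pos'],s['width'])
im=save('wrist','w9')
for q,z in [('turbine_shaft',20),('shaft_tip',5),('seal_box',23),('pot',62)]:
    for r in robot.recognise('wrist',q)[:3]: print(q,np.array(r['uv']),r['confidence'],atz('wrist',r['uv'],z))
for q in ['turbine_shaft','shaft_tip']:
  for c in('scene','top'):
    if q=='turbine_shaft': save(c,'z'+c)
    for r in robot.recognise(c,q)[:2]: print(c,q,np.array(r['uv']),r['confidence'],atz(c,r['uv'],20))
E
```

```text
16.85 [ 563.6 -320.   186.6] 91.10045167943116
turbine_shaft [321.  253.7] 0.76 [ 566.  -357.6   20. ]
shaft_tip [319.  257.1] 0.89 [ 564.  -366.1    5. ]
seal_box [215.4  33.3] 0.78 [ 472.3 -159.2   23. ]
seal_box [410.7 351.9] 0.7 [ 664.6 -466.7   23. ]
seal_box [193.5 186. ] 0.6 [ 443.4 -290.6   23. ]
scene turbine_shaft [418.1 347. ] 0.89 [ 572.2 -362.6   20. ]
scene shaft_tip [419.3 348.2] 0.9 [ 572.3 -367.5   20. ]
```

```bash
python3 - <<'E'
from h import *
np.set_printoptions(precision=1,suppress=True,linewidth=220)
c=proj('wrist',[566,-348,27]); print(c)
g=cv2.cvtColor(cv2.imread('pics/w9.png'),cv2.COLOR_BGR2GRAY); u,v=c.round().astype(int)
print('col u',u,'rows from',v-20); print(g[v-20:v+70,u].reshape(-1,18))
for r in range(v-6,v+30,4): print(r,u-45,g[r,u-45:u+45:2])
s=cv2.imread('pics/zscene.png')[305:385,375:465]; a=cv2.imread('pics/w9.png')[v-50:v+80,u-65:u+65]
cv2.imwrite('pics/m.png',np.hstack([cv2.resize(s,(400,400),interpolation=cv2.INTER_CUBIC),cv2.resize(a,(400,400),interpolation=cv2.INTER_CUBIC)]))
E
```

```text
[321.3 247.1]
col u 321 rows from 227
[[150 133 131 133 131 133 136 157 183 183 182 181 182 178 180 180 181 179]
 [182 182 182 183 180 180 177 179 183 185 185 186 188 184 186 211 157 126]
 [132 121 115  95  87  87 106 144 155 152 142 137 137 137 136 136 137 138]
 [136 139 138 134 134 133 128 122 150 178 189 189 193 195 196 198 198 186]
 [121  84  87  93  96 105 102 101 105 105 105 109 110 110 110 109 111 110]]
241 276 [178 176 177 173 173 176 170 166 144 127 155 179 184 184 183 184 184 183 182 180 177 176 181 182 178 179 180 184 184 182 184 186 186 189 184 180 150 138 138 141 143 141 137 140 147]
245 276 [181 182 181 182 184 181 185 184 178 168 181 181 179 181 179 178 177 174 179 177 181 179 180 181 181 181 182 180 181 180 178 178 179 181 181 184 182 155 137 139 136 138 142 145 165]
249 276 [178 172 165 168 167 163 159 160 161 159 188 185 186 184 184 181 183 183 180 183 184 182 181 181 183 181 182 184 180 180 181 182 182 183 184 184 182 166 123 129 132 144 156 189 190]
253 276 [157 149 148 150 153 147 141 143 147 154 143 143 191 183 184 185 187 186 181 183 185 181 180 183 180 186 182
[... 323 characters left out ...]
7 116 120 119 120 121 121 113 126 142 140 162 154 149 130 120 116 160 125 117 112 116 181 122 124 143 147 146 179 195 196 187 175]
265 276 [136 136 105 118 128 124 147 147 143 149 144 137 138 135 121 120 121 117 103 158 115 123 132  98  95  99 116 159 162 120 113 132 147 173 123 106 141 144 146 132 184 180 180 176 166]
269 276 [135 135 139 138 141 143 149 145 151 155 153 137 138 139 113 108 129 104 109 107 113 116  87 114 170 168 135 107 102 110 183 173 118 112 151 151 150 150 155 153 167 168 163 156 128]
273 276 [164 146 133 134 132 138 139 138 135 130 133 133 136 136 103 103 103 108 103 126  84 128 143 135 115 103 100 123 105 134 112 117 151 149 149 119 109 110 109 110 149 145 151 150 146]
```

```bash
python3 - <<'E'
from h import *
np.set_printoptions(precision=2,suppress=True)
print(fitdisc(295,350,234,259.8))
# shaft columns at row 289..298 
g=cv2.cvtColor(cv2.imread('pics/w9.png'),cv2.COLOR_BGR2GRAY)
for r in (284,288,292,296): print(r,g[r,296:350])
for h in (40,50,60,70): print(h, proj('wrist',[566,-348-h*.98,27-h*.17]))
E
```

```text
(array([ 567.2 , -348.55,   21.2 ,    0.2 ]), np.float64(1.587314359049511e-25))
284 [148 147 149 148 149 135 126 131 134 135 115 101  94  97 105 118 126 132
 132 115 116 123 127 130 134 134 135 130 128 125 119 112 100 135 131 124
 128 127 129 127 127 126 115  97  91  86  86  83  86  91  95  94  97  99]
288 [145 145 146 144 148 144 136 133 131 132 132 125 101  81 114 129 127 130
 130 128 122 123 123 118 119 122 125 121 111 108 102 100 113 122 127 134
 133 132 131 128 131 127 125 103  96  95  95  97  94  95  95  97  97  98]
292 [150 147 144 146 141 143 134 124 116 124 132 137 139 142 139 137 136 142
 146 151 152 165 178 185 190 189 186 178 169 154 122 127 133 134 134 133
 136 133 133 141 105  89  98  98  97 102 100 101 105 106 104 103 112 116]
296 [131 141 146 148 145 141 138 131 134 135 136 134 137 135 131 127 131 133
 131 126 146 169 187 195 199 198 193 185 174 156 130  95  70  66  67  70
  69  71  69  69  84  92  92  90  90  93  93  98  98  96  95 134 150 152]
40 [320.78 281.67]
50 [320.65 289.83]
60 [320.52 297.82]
70 [320.39 305.62]
```

>>> play_rows([
  [-0.04,0.0015,0,0,0.0912],
  [-0.0365,0,0,0,0.0912],
  [0,0,0.045,0,0.0912],
  [0,0,0.045,0,0.0912],
  [0,0,0.045,0,0.0912],
])

```text
time: 17.9
tcp_pos: [565.9, -397.6, 50.0]
eef_rot: [[-0.012, 1.0, 0.001], [1.0, 0.012, -0.001], [-0.001, 0.001, -1.0]]
ft_force: [0.3, -0.4, -1.4]
width: 91.3
grip_force: 0.0
```

>>> play_rows([
  [0,0,0.03,0,0.06],
  [0,0,0.012,0,0.03],
  [0,0,0.006,0,0.03],
  [0,0,0,0,0.0],
  [0,0,0,0,0],
])

```text
time: 18.4
tcp_pos: [566.9, -397.9, 5.0]
eef_rot: [[-0.013, 1.0, 0.002], [1.0, 0.013, -0.002], [-0.002, 0.002, -1.0]]
ft_force: [-0.3, 0.2, -0.0]
width: 54.1
grip_force: 0.0
```

>>> play_rows([
  [0,0,0,0,0],
  [0,0,0,0,0],
  [0,0,0,0,0],
  [0,0,0,0,0],
  [0,0,0,0,0],
])

```text
time: 18.9
tcp_pos: [566.0, -397.2, 3.4]
eef_rot: [[-0.013, 1.0, 0.0], [1.0, 0.013, -0.0], [-0.0, 0.0, -1.0]]
ft_force: [2.0, -1.1, 1.1]
width: 13.9
grip_force: 2.0
```

>>> play_rows([
  [0,0,0,0,0],
  [0,0,0,0,0],
  [0,0,-0.01,0,0],
  [0,0,-0.03,0,0],
  [0,0,-0.045,0,0],
])

```text
time: 19.4
tcp_pos: [564.3, -395.9, 87.1]
eef_rot: [[-0.013, 1.0, -0.004], [1.0, 0.013, 0.003], [0.003, -0.004, -1.0]]
ft_force: [0.5, -0.9, -4.3]
width: 13.1
grip_force: 29.9
```

>>> play_rows([
  [0,0,-0.045,0,0],
  [0,0,-0.045,0,0],
  [0,0,-0.045,0,0],
  [0.02,-0.0015,-0.01,0,0],
  [0.04,-0.003,0,0,0],
])

```text
time: 19.9
tcp_pos: [561.0, -338.6, 235.4]
eef_rot: [[-0.011, 1.0, 0.003], [1.0, 0.011, -0.003], [-0.003, 0.003, -1.0]]
ft_force: [0.6, 0.7, -5.4]
width: 13.3
grip_force: 29.9
```

>>> play_rows([
  [0.046,-0.0035,0,0,0],
  [0.046,-0.0035,0,0,0],
  [0.046,-0.0035,0,0,0],
  [0.046,-0.0035,0,0,0],
  [0.046,-0.0035,0,0,0],
])

```text
time: 20.4
tcp_pos: [538.6, -105.1, 232.8]
eef_rot: [[-0.013, 1.0, -0.002], [1.0, 0.013, 0.0], [0.0, -0.002, -1.0]]
ft_force: [-0.1, 0.9, -4.5]
width: 13.3
grip_force: 29.9
```

>>> play_rows([
  [0.046,-0.0035,0,0,0],
  [0.046,-0.0035,0,0,0],
  [0.046,-0.0035,0,-3.5,0],
  [0.036,-0.0025,0,-4.0,0],
  [0.02,-0.0015,0,-3.4,0],
])

```text
time: 20.9
tcp_pos: [516.5, 88.6, 232.8]
eef_rot: [[-0.207, 0.978, -0.002], [0.978, 0.207, 0.0], [0.001, -0.002, -1.0]]
ft_force: [-0.2, 0.5, -4.7]
width: 13.3
grip_force: 29.9
```

```bash
python3 - <<'E'
from h import *
np.set_printoptions(precision=2,suppress=True,linewidth=200)
s=robot.observe(); print(s['time'],s['tcp_pos'],s['width'],s['grip_force'],s['ft_force'],s['eef_rot'])
im=save('wrist','w10'); cm('wrist')
np.save('w10_view.npy',np.array(cm('wrist')['view']))
for q,z in [('case',83),('keeper_mouth',60),('case_hinge',83),('turbine_shaft',220),('lid_lip',240),('box_space',24)]:
    for r in robot.recognise('wrist',q)[:3]: print(q,np.array(r['uv']),r['confidence'],atz('wrist',r['uv'],z))
cv2.imwrite('pics/w10b.png',cv2.cvtColor(cv2.resize(im,(800,600),interpolation=cv2.INTER_CUBIC),cv2.COLOR_RGB2BGR))
E
```

```text
20.9 [516.46  88.59 232.78] 13.259854683289284 29.895565237820847 [-0.18  0.46 -4.65] [[-0.21  0.98 -0.  ]
 [ 0.98  0.21  0.  ]
 [ 0.   -0.   -1.  ]]
case [478.  127.5] 0.88 [634.22 202.91  83.  ]
keeper_mouth [477.4 128.5] 0.59 [643.4 205.1  60. ]
case_hinge [476.6 124.7] 0.9 [632.27 204.89  83.  ]
turbine_shaft [321.5 219.2] 0.71 [510.76 121.13 220.  ]
lid_lip [547.5 147.9] 0.93 [603.61 179.41 240.  ]
```

View pics/w10b.png

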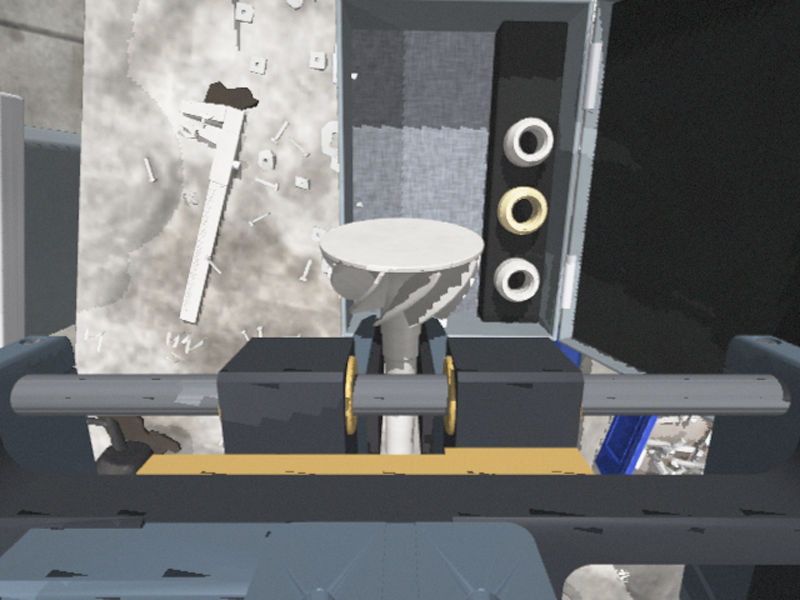

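```bash
python3 - <<'E'
import cv2,numpy as np
np.set_printoptions(linewidth=250)
im=cv2.imread('pics/w10.png'); g=cv2.cvtColor(im,cv2.COLOR_BGR2GRAY)
for r in (15,50,100,150,240): print('row',r,'u262:',g[r,262:296])
for r in (15,50,100,150,200,240): print('row',r,'u440:',g[r,440:490])
for c in (300,340,380,420): print('col',c,'v0:',g[0:30,c])
for c in (285,292,380,400,430): print('col',c,'v248:',g[248:282,c])
E
```

```text
row 15 u262: [208 205 206 206 205 205 174 159 178 177 153 109  80  79  81  80  77  71  72  69  71  75  73  73  72  73  73  72  72  76  75  74  72  74]
row 50 u262: [183 206 208 187 216 238 243 212 171 182 175 137  95  82  82  80  82  81  85  86  87  91  88  89  86  90  82  85  83  83  86  85  86  81]
row 100 u262: [237 238 238 236 235 233 232 231 201 183 188 172 123  84  82  85  81  83  83  87  97  92  83  84  82  83  83 124 143 140 143 116 103 103]
row 150 u262: [178 188 194 203 213 212 215 213 186 175 185 188 175 123  83  83  80  84  85  85 115 133 141 144 152 152 150 146 149 149 148 159 160 159]
row 240 u262: [192 188 186 183 184 180 177 175 172 165 158 180 195 188 134  87  82  87  82  89  93 126 139 127 123 127 126 123 122 120 124 127 124 129]
row 15 u440: [ 77  75  75  77  78  76  77  74  76  75  76  79  78  77  75  76  79  80  85  82  82  84  81  84  82  83  82  85  84  97 141 173 168 149 213 171 103 130 149 130 101  94  97  93  94  94  95  94  68  34]
row 50 u440: [ 43  44  42  41  43  45  44  43  42  40  44  67  84  84  86  86  87  80  80  85  87  87  85  85  84  79 113 143 1
[... 1517 characters left out ...]
151 150 144 121 101  75  55  58  72 112 113 115 115 114 114 116 113 111 113 114 112 113 115]
col 292 v248: [134 145 153 151 152 145 114  59  56  54  53  58  55  53  57  56  54  59  58  56  58  55  75 113 113 114 114 115 114 114 114 115 115 116]
col 380 v248: [145 143 149 154 152 151 149 152 149 150 150 150 150 151 150 150 148 151 150 158 189 184  61  64  62  63  63  61  63  63  66  61  65  65]
col 400 v248: [ 43  40  46  44  43  44  44  41  39  76 135 147 149 151 149 153 153 153 150 151 172 192  64  62  66  67  62  63  62  63  63  61  66  67]
col 430 v248: [ 57  53  52  57  54  57  52  56  57  80 126 148 149 147 147 145 146 145 146 146 158 182  66  65  64  64  64  63  64  63  63  61  65  64]
```

```bash
python3 - <<'E'
from h import *
np.set_printoptions(precision=2,suppress=True)
_=cm('wrist'); print(np.abs(np.array(cm('wrist')['view'])-np.load('w10_view.npy')).max())
F=[(273,15),(273.6,50),(274.5,100),(275.3,150),(276,240)]
B=[(470,15),(466,50),(460,100),(455,150),(449.5,200),(445,240)]
L=[(340,.5),(380,.8),(420,1.3)]; R=[(380,267.5),(400,268),(430,268.3)]
P={k:np.array([atz('wrist',p,83)[:2] for p in v]) for k,v in dict(F=F,B=B,L=L,R=R).items()}
def f(p,out=False):
    c,s=np.cos(p[2]),np.sin(p[2]); X=np.array([c,s]);Y=np.array([-s,c]); o=p[:2]
    r=dict(F=(P['F']-o)@X+80,B=(P['B']-o)@X-80,L=(P['L']-o)@Y-114,R=(P['R']-o)@Y+114)
    return r if out else np.concatenate(list(r.values()))
r=least_squares(f,[540,160,.2]); print(r.x,np.degrees(r.x[2]),f(r.x,True))
for z in (80,86):pass
print('wheel disc',fitdisc(256,387.5,174,217.5))
E
```

```text
1.8824943252677713
[544.7  160.89   0.18] 10.565600968011035 {'F': array([-0.55, -0.46, -0.3 , -0.21, -0.75]), 'B': array([0.53, 0.42, 0.  , 0.45, 0.48, 0.4 ]), 'L': array([-0.08,  0.26,  0.47]), 'R': array([-0.17, -0.34, -0.14])}
wheel disc (array([509.9 , 135.02, 259.64,   0.12]), np.float64(8.207634196778494e-21))
```

```bash
cat > case.py <<'E'
from h import *
import h
def casefit():
    F=[(273,15),(273.6,50),(274.5,100),(275.3,150),(276,240)]
    B=[(470,15),(466,50),(460,100),(455,150),(449.5,200),(445,240)]
    L=[(340,.5),(380,.8),(420,1.3)]; R=[(380,267.5),(400,268),(430,268.3)]
    P={k:np.array([atz('wrist',p,83)[:2] for p in v]) for k,v in dict(F=F,B=B,L=L,R=R).items()}
    def f(p):
        c,s=np.cos(p[2]),np.sin(p[2]); X=np.array([c,s]);Y=np.array([-s,c]); o=p[:2]
        return np.concatenate([(P['F']-o)@X+80,(P['B']-o)@X-80,(P['L']-o)@Y-114,(P['R']-o)@Y+114])
    return least_squares(f,[540,160,.2])
E
python3 - <<'E'
from case import *
np.set_printoptions(precision=2,suppress=True)
m=dict(robot.camera_model('wrist')); v0=np.array(m['view']); m['view']=np.load('w10_view.npy'); h._c['wrist']=m
print('cam moved', -v0[:3,:3].T@v0[:3,3]+m['view'][:3,:3].T@m['view'][:3,3])
r=casefit(); print(r.x,np.degrees(r.x[2]),np.abs(r.fun).max())
s=robot.observe(); print(s['tcp_pos'],s['eef_rot'])
o=r.x[:2];c,sn=np.cos(r.x[2]),np.sin(r.x[2])
np.save('case.npy',r.x)
print('TCP in case',(s['tcp_pos'][:2]-o)@[c,sn],(s['tcp_pos'][:2]-o)@[-sn,c])
# check with scene/top: project rim corners
for x,y in((-84,118),(-84,-118),(84,-118)): 
    p=[*(o+x*np.array([c,sn])+y*np.array([-sn,c])),83]; print(proj('scene',p),proj('top',p))
E
```

```text
cam moved [ 2.84 -4.82  0.26]
[541.08 166.65   0.2 ] 11.181690717326816 0.6200755339877873
[518.25  84.91 233.14] [[-0.2   0.98 -0.  ]
 [ 0.98  0.2  -0.  ]
 [-0.   -0.   -1.  ]]
TCP in case -38.258290464325114 -75.76664538146176
[274.22 228.88] [233.41 268.07]
[316.14 257.91] [310.74 250.52]
[359.26 242.71] [298.64 197.77]
```

>>> play_rows([
  [0.015,0.0,0,0.7,0],
  [0.007,0,0,0,0],
  [0,0,0,0,0],
  [0,0,0,0,0],
  [0,0,0,0,0],
])

```text
time: 21.75
tcp_pos: [514.2, 106.7, 233.3]
eef_rot: [[-0.19, 0.982, 0.0], [0.982, 0.19, -0.0], [-0.0, 0.0, -1.0]]
ft_force: [0.2, -0.2, -3.8]
width: 12.9
grip_force: 29.9
```

```bash
cat > fit2.py <<'E'
from h import *
import h,sys
np.set_printoptions(precision=2,suppress=True)
def go(tag,left=True):
    s=robot.observe(); cm('wrist'); im=save('wrist',tag)
    g=cv2.GaussianBlur(cv2.cvtColor(im,cv2.COLOR_RGB2GRAY),(3,3),0).astype(float)
    p0=np.array([544,161,.19])
    def cf(p,x,y,z=83): c,sn=np.cos(p[2]),np.sin(p[2]); return [p[0]+x*c-y*sn,p[1]+x*sn+y*c,z]
    def edge(prof,pos,w,sgn):   # subpixel max of sgn*gradient near pos
        a=int(round(pos)); lo=max(a-w,1); hi=min(a+w,len(prof)-2)
        d=sgn*np.gradient(prof)[lo:hi]; k=int(d.argmax()); kk=slice(max(k-2,0),k+3)
        wt=np.clip(d[kk],0,None); return lo+(wt*np.arange(len(d))[kk]).sum()/wt.sum()
    p=p0
    for it,w in ((0,9),(1,5),(2,4)):
        O=[]
        for y in range(-40,105,8):
            for x,sg in ((-80,-1),(80,1)):
                u,v=proj('wrist',cf(p,x,y))
                if 2<v<255: O.append((x,0,(edge(g[int(round(v))],u,w,sg),round(v))))
        if left:
            for x in range(-70,25,8):
                u,v=proj('wrist',cf(p,x,114))
                if v>4: O.append((0,114,(round(u),edge(g[:,int(round(u))],v,w,-1))))
        G=[(x,y,atz('wrist',uv,83)[:2]) for x,y,uv in O]
        def f(q):
            c,sn=np.cos(q[2]),np.sin(q[2]); X=np.array([c,sn]);Y=np.array([-sn,c]); r=[]
            for x,y,w_ in G: d=w_-q[:2]; r.append(d@X-x if x else d@Y-y)
            return np.array(r)
        r=least_squares(f,p,loss='soft_l1'); p=r.x; res=f(p)
    for k in (-80,80,0): 
        e=res[[i for i,t in enumerate(G) if t[0]==k]]; print(k,len(e),np.median(e),np.abs(e-np.median(e)).max())
    print('case',p,np.degrees(p[2])); 
    c,sn=np.cos(p[2]),np.sin(p[2]); d=s['tcp_pos'][:2]-p[:2]
    print('tcp',s['tcp_pos'],'in case',d@[c,sn],d@[-sn,c],'tool yaw-90',np.degrees(np.arctan2(s['eef_rot'][1][0],s['eef_rot'][0][0]))-90)
    return p,g
E
python3 - <<'E'
from fit2 import *
p,g=go('w11'); np.save('case.npy',p)
# disc edges
print('col322',g[150:230,322].astype(int)); print([ (r,g[r,245:400:4].astype(int)) for r in (190,195,200)])
E
```

```text
fit2.py:12: RuntimeWarning: invalid value encountered in scalar divide
  wt=np.clip(d[kk],0,None); return lo+(wt*np.arange(len(d))[kk]).sum()/wt.sum()
Traceback (most recent call last):
  File "fit2.py", line 29, in go
    r=least_squares(f,p,loss='soft_l1'); p=r.x; res=f(p)
ValueError: Residuals are not finite in the initial point.
```

```bash
sed -i 's/wt=np.clip(d\[kk\],0,None);/wt=np.clip(d[kk],0,None)+1e-6;/' fit2.py
python3 - <<'E'
from fit2 import *
p,g=go('w12'); np.save('case.npy',p)
print('col322',g[150:230,322].astype(int)); 
for r in (190,195,200): print(r,g[r,245:400:4].astype(int))
E
```

```text
-80 19 -0.48487523203205285 2.570848556549592
80 19 0.44928278688533396 0.22426244238249637
0 12 0.022379791930198678 0.18048673253975522
case [541.72 166.25   0.19] 11.04183917882478
tcp [514.14 106.78 233.32] in case -38.45935232700356 -53.082820169690855 tool yaw-90 10.925710275308333
col322 [167 170 169 167 169 175 178 176 174 171 166 162 164 169 177 184 183 179
 177 174 174 175 179 190 209 226 232 232 230 229 229 228 228 229 230 230
 229 229 229 230 230 230 230 229 229 228 228 229 228 228 227 229 230 231
 231 232 233 233 233 233 232 232 234 238 234 221 211 186 142 121 122 123
 124 126 126 125 121 116 111 106]
190 [217 203 195 220 228 229 229 227 229 227 226 225 226 227 227 227 228 229
 229 230 230 230 230 228 229 229 228 226 227 227 229 229 230 231 230 136
  56  59 154]
195 [223 221 216 227 231 232 232 231 231 230 230 229 228 230 230 231 230 229
 229 228 230 230 230 230 230 228 227 228 230 230 229 229 231 231 229 224
  57  54  91]
200 [226 228 231 162 227 231 230 232 232 232 232 232 231 231 231 230 229 227
 228 228 228 229 228 230 230 230 229 228 229 228 230 230 230 231 233 167
  55  52  45]
```

>>> play_rows([
  [0.027,0.0067,0,0,0],
  [0.026,0.0068,0,0,0],
  [0,0,0.045,0,0],
  [0,0,0.045,0,0],
  [0,0,0.045,0,0],
])

```text
time: 22.35
tcp_pos: [517.5, 161.9, 97.2]
eef_rot: [[-0.19, 0.982, 0.001], [0.982, 0.19, 0.0], [-0.0, 0.001, -1.0]]
ft_force: [0.7, -0.0, -4.6]
width: 12.7
grip_force: 29.9
```

>>> play_rows([
  [0,0,0.025,0,0],
  [0,0,0.008,0,0],
  [0,0,0,0,0],
  [0,0,0,0,0],
])

```text
time: 22.75
tcp_pos: [518.2, 161.9, 66.6]
eef_rot: [[-0.19, 0.982, 0.002], [0.982, 0.19, 0.0], [0.0, 0.002, -1.0]]
ft_force: [-0.2, 0.3, -4.7]
width: 12.9
grip_force: 29.9
```

```bash
cat > st.py <<'E'
from h import *
np.set_printoptions(precision=2,suppress=True)
p=np.load('case.npy'); c,sn=np.cos(p[2]),np.sin(p[2])
s=robot.observe(); d=s['tcp_pos'][:2]-p[:2]; t=s['eef_rot']
def f2c(v): return [round(v[0]*c+v[1]*sn,2),round(-v[0]*sn+v[1]*c,2),round(v[2],2)]
print(round(s['time'],2),'tcp case',d@[c,sn],d@[-sn,c],s['tcp_pos'][2],'yaw err',np.degrees(np.arctan2(t[1][0],t[0][0])-p[2])-90,'F case',f2c(s['ft_force']),'M',f2c(s['wrist_torque']),'w',s['width'],s['grip_force'])
E
python3 st.py
```

```text
22.75 tcp case -23.90262687087818 0.2753124656559125 66.58375283321934 yaw err -0.0993017809784078 F case [np.float64(-0.13), np.float64(0.38), np.float64(-4.7)] M [np.float64(-0.2), np.float64(0.04), np.float64(-0.02)] w 12.886438472729363 29.897122705770016
```

>>> play_rows([
  [0,-0.001,0.005,0,0],
  [0,0,0.005,0,0],
  [0,0,0.004,0,0],
  [0,0,0,0,0],
])

```text
time: 23.15
tcp_pos: [516.0, 161.6, 50.9]
eef_rot: [[-0.19, 0.982, -0.001], [0.982, 0.19, -0.0], [-0.0, -0.001, -1.0]]
ft_force: [0.3, -0.3, -5.1]
width: 12.9
grip_force: 29.9
```

>>> play_rows([
  [0,0,0.003,0,0],
  [0,0,0.002,0,0],
  [0,0,0,0,0],
])

```text
time: 23.45
tcp_pos: [516.3, 161.6, 46.1]
eef_rot: [[-0.19, 0.982, -0.0], [0.982, 0.19, -0.0], [-0.0, -0.0, -1.0]]
ft_force: [0.8, 0.3, -4.4]
width: 13.1
grip_force: 29.9
```

>>> play_rows([
  [0,0,0.002,0,0],
  [0,0,0.002,0,0],
  [0,0,0,0,0],
])

```text
time: 23.75
tcp_pos: [516.1, 161.7, 42.1]
eef_rot: [[-0.19, 0.982, -0.0], [0.982, 0.19, -0.0], [0.0, -0.0, -1.0]]
ft_force: [0.6, 0.0, -3.0]
width: 12.9
grip_force: 29.9
```

>>> play_rows([
  [0,0,0.002,0,0],
  [0,0,0.001,0,0],
  [0,0,0,0,0],
])

```text
time: 24.05
tcp_pos: [516.1, 161.7, 39.2]
eef_rot: [[-0.19, 0.982, -0.0], [0.982, 0.19, -0.0], [0.0, -0.0, -1.0]]
ft_force: [-0.6, 1.4, -3.0]
width: 12.8
grip_force: 30.0
```

```bash
python3 st.py
```

```text
24.05 tcp case -25.989881223455846 0.39127739305772735 39.166860956104806 yaw err -0.09865551775625647 F case [np.float64(-0.29), np.float64(1.44), np.float64(-3.02)] M [np.float64(-0.05), np.float64(0.04), np.float64(-0.02)] w 12.809432221567869 29.957003051167703
```

>>> play_rows([
  [0,0.0008,0.0015,0,0],
  [0,0,0.001,0,0],
  [0,0,0,0,0],
])

```text
time: 24.35
tcp_pos: [516.8, 161.8, 36.6]
eef_rot: [[-0.19, 0.982, -0.0], [0.982, 0.19, -0.0], [0.0, -0.0, -1.0]]
ft_force: [-0.9, 0.4, -2.6]
width: 12.6
grip_force: 30.0
```

>>> play_rows([
  [0,0,0.001,0,0],
  [0,0,0.001,0,0],
  [0,0,0,0,0],
])

```text
time: 24.65
tcp_pos: [516.9, 161.8, 34.7]
eef_rot: [[-0.19, 0.982, -0.0], [0.982, 0.19, -0.0], [-0.0, -0.0, -1.0]]
ft_force: [-1.0, 2.0, -2.0]
width: 13.1
grip_force: 30.0
```

```bash
python3 - <<'E'
import runpy; runpy.run_path('st.py')
from fit2 import *
im=save('wrist','w13'); g=cv2.cvtColor(im,cv2.COLOR_RGB2GRAY)
print('col322',g[140:230,322]); 
for r in (175,185,195,205): print(r,g[r,245:400:4])
E
```

```text
24.65 tcp case -25.173200568947273 0.3572474235582703 34.69872764194682 yaw err -0.09854054852593208 F case [np.float64(-0.61), np.float64(2.12), np.float64(-2.04)] M [np.float64(0.04), np.float64(0.24), np.float64(-0.14)] w 13.120687535051747 29.988028824009234
col322 [101 105 106 106 105 112 117 113 108 113 111 110 112 109 106 110 110 112
 112 108 108 104  83  90  91  94  93  90  89  88  89  90  89  85  85  92
  95  90  86  91 100 130 198 218 221 220 221 221 221 220 220 218 221 221
 223 224 223 241 247 240 222 212 164 137 134 140 139 132 122 124 128 131
 130 131 128 134 135 134 132 135 127 119 108 102  98 100  98 118 159 176]
175 [ 89  91  93  95  83  89  90  90  89  89  94  95  95  94 101  98  95  94
  96  94  87  82  82  86  85  87  90  89  91  90  87  84  96  90  89  90
  89  85  84]
185 [ 89  92  92  84 163 219 221 218 218 218 218 216 217 218 219 220 219 217
 219 220 221 220 221 221 220 222 221 221 221 220 224 223 223 174  94  92
  86  94  87]
195 [ 86  82  85  79 130 158 179 192 225 234 217 228 225 222 221 223 222 224
 224 224 224 222 222 223 223 224 221 221 226 228 234 233 218 194 187  91
  91  88  95]
205 [147 154 164 164 153 130 149 135 134 137 134 133 108 109 113 198 142 115
 128 142 123 118 116 117 111 104 190 180 111 116 114 113 214 216 210 152
 161 161 160]
```

```bash
cat > disc.py <<'E'
from h import *
np.set_printoptions(precision=2,suppress=True)
p=np.load('case.npy'); c,sn=np.cos(p[2]),np.sin(p[2]); X=np.array([c,sn,0]);Y=np.array([-sn,c,0]);Z=np.array([0,0,1.]);O=np.array([p[0],p[1],0])
def fit(L,R,T,B,x0=(-25,47,52,.05)):
    a=np.linspace(0,2*np.pi,181)[:,None]
    def f(q):
        C=O+q[0]*X+q[1]*Y+q[2]*Z
        pts=C+27.5*(np.cos(a)*X+np.sin(a)*(-np.sin(q[3])*Y+np.cos(q[3])*Z))
        m=cm('wrist');V=np.array(m['view']);K=np.array(m['intrinsics'])
        w=(V[:3,:3]@pts.T).T+V[:3,3]; w=(K@w.T).T; w=w[:,:2]/w[:,2:]
        return [w[:,0].min()-L,w[:,0].max()-R,w[:,1].min()-T,w[:,1].max()-B]
    r=least_squares(f,x0,x_scale=[1,1,1,.02]); return r.x,r.cost
E
python3 - <<'E'
from disc import *
print(fit(259.5,377.5,181.5,197.5)); print(fit(260,378,181.5,199.5))
E
```

```text
(array([-24.95,  50.69,  41.14,   0.01]), np.float64(1.7004054584219954e-25))
(array([-24.73,  50.3 ,  41.25,   0.03]), np.float64(1.3328593854614215e-26))
```

>>> play_rows([
  [0,0,0.0008,0,0],
  [0,0,0,0,0],
  [-0.004,0,0,0,0],
  [-0.005,0,0,0,0],
  [-0.005,0,0,0,0],
])

```text
time: 25.2
tcp_pos: [519.8, 148.5, 34.4]
eef_rot: [[-0.19, 0.982, 0.0], [0.982, 0.19, 0.001], [0.001, 0.001, -1.0]]
ft_force: [-4.7, 8.8, 7.6]
width: 12.9
grip_force: 29.9
```

>>> play_rows([
  [-0.005,0,0,0,0],
  [-0.004,0,0,0,0],
  [0,0,0,0,0],
])

```text
time: 25.5
tcp_pos: [521.6, 139.0, 34.5]
eef_rot: [[-0.19, 0.982, 0.0], [0.982, 0.19, 0.0], [0.0, 0.0, -1.0]]
ft_force: [-3.1, -1.2, 9.4]
width: 12.9
grip_force: 30.0
```

```bash
python3 st.py
```

```text
25.5 tcp case -24.995762855503976 -22.889298963163682 34.490382934195424 yaw err -0.11360496817852095 F case [np.float64(-3.27), np.float64(-0.55), np.float64(9.42)] M [np.float64(-0.21), np.float64(0.68), np.float64(-0.15)] w 12.883620484098653 30.04975198986358
```

>>> play_rows([
  [-0.004,0,-0.0005,0,0],
  [-0.004,0,0,0,0],
  [-0.003,0,0,0,0],
  [0,0,0,0,0],
])

```text
time: 25.9
tcp_pos: [523.4, 128.3, 34.9]
eef_rot: [[-0.19, 0.982, 0.0], [0.982, 0.19, 0.0], [0.0, 0.0, -1.0]]
ft_force: [-4.8, 1.0, 7.9]
width: 13.2
grip_force: 30.0
```

```bash
python3 - <<'E'
import runpy; runpy.run_path('st.py')
from disc import *
im=save('wrist','w14'); g=cv2.cvtColor(im,cv2.COLOR_RGB2GRAY)
print('col320',g[165:215,320]); 
for r in (183,186,189,192): print(r,'L',g[r,250:275],'R',g[r,365:390])
E
```

```text
25.9 tcp case -25.214397962315747 -33.75579911745019 34.87989999766426 yaw err -0.11036653211638736 F case [np.float64(-4.54), np.float64(1.86), np.float64(7.85)] M [np.float64(0.14), np.float64(0.71), np.float64(-0.1)] w 13.193406566021382 30.018822924757842
col320 [137 141 142 144 146 146 151 157 163 154 158 165 160 149 144 171 220 218
 216 216 216 218 218 217 218 217 219 219 220 234 247 245 244 242 225 135
 143 142 145 144 138 121 123 130 130 131 129 129 131 131]
183 L [144 156 162 154 148 153 161 157 145 140 148 150 149 167 170 169 170 181
 193 197 202 213 216 217 216] R [171 174 167 152 147 146 146 140 144 151 147 143 143 151 151 143 135 145
 143 125 127 143 145 139 144]
186 L [157 161 165 164 165 167 166 165 162 181 213 219 218 218 217 217 217 217
 217 217 217 218 216 217 216] R [219 219 220 220 220 219 220 219 219 219 219 218 219 212 206 193 175 158
 145 132 135 138 143 146 150]
189 L [151 151 144 151 161 155 146 148 153 144 157 195 216 219 214 214 215 218
 217 216 219 220 219 219 221] R [219 218 219 218 218 219 219 220 219 220 219 218 217 221 219 220 217 220
 219 190 150 134 136 149 150]
192 L [149 149 152 151 156 155 151 149 141 144 140 144 144 149 158 168 171 177
 179 184 194 202 211 221 225] R [217 217 218 216 217 221 225 224 220 224 227 231 231 226 220 213 192 179
 170 148 134 139 141 141 140]
```

```bash
python3 - <<'E'
from disc import *
print(fit(259.5,384,180.5,194.5,(-25,16,50,.02))); print(fit(259.5,384,180.5,199.5,(-25,16,50,.02)))
E
```

```text
(array([-23.6 ,  18.39,  49.41,  -0.  ]), np.float64(2.1406529524077376e-26))
(array([-23.6 ,  17.49,  49.68,   0.03]), np.float64(3.2311742677852644e-26))
```

>>> play_rows([
  [-0.002,0,0,0,0],
  [-0.002,0,0,0,0],
  [0,0,0,0,0],
])

```text
time: 26.25
tcp_pos: [524.0, 124.7, 34.9]
eef_rot: [[-0.19, 0.982, -0.0], [0.982, 0.19, 0.001], [0.001, -0.0, -1.0]]
ft_force: [-5.0, 5.1, 8.4]
width: 13.2
grip_force: 30.0
```

>>> play_rows([
  [0,0,0,0,0.02],
  [0,0,0,0,0.03],
  [0,0,0,0,0.04],
  [0,0,0,0,0.04],
  [0,0,0,0,0.04],
])

```text
time: 26.75
tcp_pos: [524.4, 124.4, 34.5]
eef_rot: [[-0.19, 0.982, 0.0], [0.982, 0.19, -0.0], [-0.0, 0.0, -1.0]]
ft_force: [1.0, 0.1, -0.4]
width: 40.1
grip_force: 0.0
```

>>> play_rows([
  [0,0,-0.01,0,0.04],
  [0,0,-0.02,0,0.04],
  [0,0,-0.04,0,0.04],
  [0,0,-0.045,0,0.04],
  [0,0,-0.045,0,0.04],
])

```text
time: 27.25
tcp_pos: [523.8, 124.4, 196.9]
eef_rot: [[-0.19, 0.982, -0.0], [0.982, 0.19, -0.0], [-0.0, -0.0, -1.0]]
ft_force: [1.0, -0.0, 0.0]
width: 40.1
grip_force: 0.0
```

>>> play_rows([
  [-0.045,0,-0.02,0,0.08],
  [-0.045,0,0,0,0.09],
  [0,0,0,0,0.09],
  [0,0,0,0,0.09],
])

```text
time: 27.65
tcp_pos: [541.3, 35.3, 215.1]
eef_rot: [[-0.188, 0.982, 0.0], [0.982, 0.188, 0.0], [0.0, 0.0, -1.0]]
ft_force: [-0.3, 0.4, 0.7]
width: 69.4
grip_force: 0.0
```

```bash
python3 - <<'E'
import runpy; runpy.run_path('st.py')
from disc import *
im=save('wrist','w15'); 
for q,z in [('turbine_shaft',51),('shaft_tip',51),('keeper_mouth',51),('seal_box',23)]:
    for r in robot.recognise('wrist',q)[:3]:
        P=atz('wrist',r['uv'],z)-O; print(q,np.array(r['uv']),r['confidence'],'case',P@X,P@Y)
g=cv2.cvtColor(im,cv2.COLOR_RGB2GRAY)
C=O-25*X+14*Y; 
for y in (14,-10): print(y,proj('wrist',C+(y-14)*Y+79*Z), proj('wrist',C+(y-14)*Y+51*Z))
u,v=[int(round(t)) for t in proj('wrist',C+79*Z)]
np.set_printoptions(linewidth=220)
print(u,v,g[v-25:v+35,u].reshape(3,20)); 
for r in range(v-4,v+26,5): print(r,u-50,g[r,u-50:u+50:3])
E
```

```text
27.65 tcp case -25.523021439573515 -128.395184133503 215.12970742429656 yaw err -0.21165606424524697 F case [np.float64(-0.24), np.float64(0.48), np.float64(0.75)] M [np.float64(-0.02), np.float64(0.06), np.float64(0.03)] w 69.42929262719059 0.0
turbine_shaft [550.6 124. ] 0.7 case 186.52195635834138 -38.46910055860035
turbine_shaft [315.7  76.7] 0.58 case -28.3383770517624 1.873923403251463
shaft_tip [316.3  78.8] 0.61 case -27.81304424084165 0.14843832568840476
keeper_mouth [461.9 119.6] 0.89 case 104.93854456993665 -34.521282688291436
seal_box [317.1  78.4] 0.67 case -27.297106007269107 5.275084529358759
seal_box [245.1 355.8] 0.6 case -113.0688226523529 -296.90752700098767
14 [319.4   53.68] [319.44  61.76]
-10 [319.45  85.89] [319.49  91.04]
319 54 [[109 112 113 112 101 105 122 167 174 171 173 164 162 165 170 170 170 171 171 160]
 [166 215 247 243 137 137 137 138 139 142 139 141 141 149 162 162 162 169 193 209]
 [176 133 119 133 159 162 167 169 155 157 156 160 168 172 151 146 155 137 171 184]]
50 269 [140 144 142 141 146 148 151 137 146 151 146 143 161 187 200 214 215 214 216 198 203 167 165 169 165 172 177 176 181 185 181 179 170 164]
55 269 [149 148 151 141 143 152 152 193 208 169 131 116 132 172 126 139 139 137 140 136 196 132 131 121 144 187 167 145 143 145 146 140 144 137]
60 269 [150 150 152 146 145 153 120 130 160 147 132 137 207 129 135 140 142 140 136 208 119 119 117 148 176 156 114 146 148 143 152 137 146 137]
65 269 [148 145 147 146 149 158 162 171 163 163 163 172 127 130 130 160 163 153 153 129 127 121 145 238 163 126 129 155 144 137 147 138 148 148]
70 269 [150 151 138 138 146 149 142 162 163 165 164 144 132 131 135 169 201 125 133 116 116 236 221 123 123 122 211 150 143 145 149 140 150 162]
75 269 [152 142 149 147 151 147 148 141 168 164 158 138 140 142 145 165 119 161 120 139 224 132 115 113 183 178 154 153 148 141 144 148 157 171]
```

>>> play_rows([
  [-0.037,-0.0265,0,0,0.0912],
  [-0.037,-0.0265,0,0,0.0912],
  [-0.037,-0.0265,0,0,0.0912],
  [-0.037,-0.0265,0,0,0.0912],
  [0,0,0.045,4.8,0.0912],
])

```text
time: 28.4
tcp_pos: [466.9, -133.9, 172.9]
eef_rot: [[-0.105, 0.994, 0.008], [0.994, 0.105, -0.004], [-0.005, 0.007, -1.0]]
ft_force: [1.6, 0.6, -1.8]
width: 91.6
grip_force: 0.0
```

>>> play_rows([
  [0,0,0.02,0,0.0912],
  [0,0,0,0,0.0912],
  [0,0,0,0,0.0912],
  [0,0,0,0,0.0912],
])

```text
time: 28.8
tcp_pos: [466.3, -129.1, 150.7]
eef_rot: [[-0.108, 0.994, 0.002], [0.994, 0.108, -0.001], [-0.001, 0.002, -1.0]]
ft_force: [0.5, 0.6, 0.2]
width: 90.8
grip_force: 0.0
```

```bash
python3 - <<'E'
from disc import *
s=robot.observe(); print(s['time'],s['tcp_pos'],s['eef_rot'][:2],s['width'])
cm('wrist'); im=save('wrist','w16')
hsv=cv2.cvtColor(im,cv2.COLOR_RGB2HSV); m=cv2.inRange(hsv,(98,90,70),(118,255,255))
m[300:]=0
n,lab,stt,cen=cv2.connectedComponentsWithStats(m); o=np.argsort(-stt[1:,4])[:3]+1; print(stt[o],cen[o])
k=o[np.argmin([np.hypot(*(cen[i]-proj('wrist',[465,-132,23]))) for i in o])]
cnt=max(cv2.findContours((lab==k).astype(np.uint8),0,1)[0],key=cv2.contourArea)
hull=cv2.convexHull(cnt)[:,0]; print('expected',proj('wrist',[465.4,-131.7,23]))
P=np.array([atz('wrist',q,23)[:2] for q in hull],np.float32); r=cv2.minAreaRect(P); print(r)
# brightness split top face vs sides
print('V values',np.percentile(hsv[...,2][lab==k],[5,25,50,75,95]))
cv2.imwrite('pics/mask.png',(lab==k)*255)
print('approx', [ (q.tolist(),atz('wrist',q,23)[:2]) for q in cv2.approxPolyDP(cnt,3,True)[:,0]])
E
```

```text
28.8 [ 466.29 -129.1   150.7 ] [[-0.11  0.99  0.  ]
 [ 0.99  0.11 -0.  ]] 90.84810519069532
[[ 592   17   48  117 3911]
 [ 289  187   64   96 3563]
 [ 595   62    2    2    2]] [[616.76  72.89]
 [320.16 232.14]
 [595.5   62.5 ]]
expected [317.44 230.1 ]
((468.398193359375, -136.8763427734375), (54.81816482543945, 86.81038665771484), 5.976818561553955)
V values [182.1 225.  226.  226.  227. ]
approx [([291, 187], array([438.92, -96.5 ])), ([290, 280], array([ 445.47, -181.08])), ([349, 281], array([ 499.23, -176.24])), ([352, 190], array([491.03, -93.4 ]))][ WARN:0@1.889] global loadsave.cpp:1063 imwrite_ Unsupported depth image for selected encoder is fallbacked to CV_8U.
```

>>> play_rows([
  [-0.0076,0.0011,0.02,0,0.0912],
  [0,0,0.045,0,0.0912],
  [0,0,0.045,0,0.0912],
  [0,0,0.03,0,0.0912],
  [0,0,0.006,0,0.0912],
])

```text
time: 29.35
tcp_pos: [466.5, -136.2, 1.7]
eef_rot: [[-0.108, 0.994, -0.003], [0.994, 0.108, 0.001], [0.001, -0.003, -1.0]]
ft_force: [-0.2, -1.0, 0.2]
width: 90.9
grip_force: 0.0
```

>>> play_rows([
  [0,0,0,0,0.06],
  [0,0,0,0,0.04],
  [0,0,0,0,0.03],
  [0,0,0,0,0.03],
  [0,0,0,0,0.03],
])

```text
time: 29.85
tcp_pos: [467.7, -136.9, 4.3]
eef_rot: [[-0.107, 0.994, 0.001], [0.994, 0.107, -0.001], [-0.001, 0.001, -1.0]]
ft_force: [-0.5, -0.5, 15.3]
width: 55.1
grip_force: 29.9
```

>>> play_rows([
  [0,0,0,0,0.03],
  [0,0,0,0,0.03],
  [0,0,0,0,0.03],
])

```text
time: 30.15
tcp_pos: [467.7, -137.0, 4.3]
eef_rot: [[-0.107, 0.994, 0.001], [0.994, 0.107, -0.001], [-0.001, 0.001, -1.0]]
ft_force: [-1.1, -0.0, 13.1]
width: 55.0
grip_force: 29.9
```

>>> play_rows([
  [0,0,-0.02,0,0.03],
  [0,0,-0.045,0,0.03],
  [0,0,-0.045,0,0.03],
  [0,0,-0.045,0,0.03],
  [0.02,0.004,0,0,0.03],
])

```text
time: 30.65
tcp_pos: [471.9, -118.6, 163.9]
eef_rot: [[-0.106, 0.994, 0.009], [0.994, 0.106, -0.004], [-0.005, 0.008, -1.0]]
ft_force: [0.5, 0.6, -2.2]
width: 55.0
grip_force: 29.9
```

>>> play_rows([
  [0.042,0.0088,0,0,0.03],
  [0.042,0.0088,0,0,0.03],
  [0.042,0.0088,0,0,0.03],
  [0.042,0.0088,0,0,0.03],
  [0.042,0.0088,0,0,0.03],
])

```text
time: 31.15
tcp_pos: [490.1, 98.8, 158.8]
eef_rot: [[-0.107, 0.994, 0.0], [0.994, 0.107, -0.0], [-0.0, 0.0, -1.0]]
ft_force: [0.2, 0.3, -2.4]
width: 54.9
grip_force: 29.9
```

>>> play_rows([
  [0.042,0.0088,0,0,0.03],
  [0.042,0.0088,0,0,0.03],
  [0.03,0.007,0,0,0.03],
  [0.013,0.0026,0,-2.5,0.03],
  [0,0,0,-2.4,0.03],
])

```text
time: 31.65
tcp_pos: [503.7, 227.8, 158.5]
eef_rot: [[-0.196, 0.981, 0.0], [0.981, 0.196, 0.0], [0.0, 0.0, -1.0]]
ft_force: [1.4, -0.5, -1.0]
width: 54.6
grip_force: 29.9
```

>>> play_rows([
  [0,0,0,0,0.03],
  [0,0,0,0,0.03],
  [0,0,0,0,0.03],
])

```text
time: 31.95
tcp_pos: [503.8, 225.6, 158.6]
eef_rot: [[-0.19, 0.982, -0.0], [0.982, 0.19, -0.0], [-0.0, -0.0, -1.0]]
ft_force: [-0.5, -0.1, -2.1]
width: 55.1
grip_force: 29.9
```

```bash
python3 - <<'E'
import runpy; runpy.run_path('st.py')
from disc import *
s=robot.observe(); cm('wrist'); im=save('wrist','w17'); zt=s['tcp_pos'][2]+19
hsv=cv2.cvtColor(im,cv2.COLOR_RGB2HSV); m=cv2.inRange(hsv,(98,90,70),(118,255,255)); m[320:]=0
n,lab,stt,cen=cv2.connectedComponentsWithStats(m); o=np.argsort(-stt[1:,4])[:3]+1; print(stt[o])
k=o[np.argmin(np.abs(cen[o][:,0]-320))]; g=cv2.cvtColor(im,cv2.COLOR_RGB2GRAY)
cnt=max(cv2.findContours((lab==k).astype(np.uint8),0,1)[0],key=cv2.contourArea)
for q in cv2.approxPolyDP(cnt,4,True)[:,0]:
    P=atz('wrist',q,zt)-O; print(q,'case',P@X,P@Y)
# wheel top edge: where it is now
for y in (12,14,16,18,20): print(y,proj('wrist',O-25*X+y*Y+79*Z))
E
```

```text
31.95 tcp case -25.848035563029352 65.49502538397186 158.60459941836635 yaw err -0.08043522880642229 F case [np.float64(-0.52), np.float64(-0.03), np.float64(-2.13)] M [np.float64(-0.1), np.float64(0.06), np.float64(-0.02)] w 55.11925388596441 29.91395115852356
[[ 260  204  122   96 7341]
 [ 579    0   61  123 4234]
 [ 583  119   10    2   12]]
[263 208] case -50.223776737375005 108.63804917557715
[262 298] case -52.50046872762119 65.54105263704176
[287 298] case -40.674242802153906 65.5240545073122
[287 238] case -39.94760220700291 94.8928394085324
[352 238] case -10.55803874659465 94.8520696452121
[353 299] case -9.43927958869422 64.96657451229203
[378 297] case 2.3567121346882622 65.97400999063913
[381 213] case 2.069748953657605 106.31947360798809
[374 205] case -1.1719902158705757 109.91173292449383
12 [320.08 307.83]
14 [320.08 305.49]
16 [320.08 303.13]
18 [320.07 300.77]
20 [320.07 298.41]
```

>>> play_rows([
  [0,0.0005,0.045,0,0.03],
  [0,0,0.045,0,0.03],
  [0,0,0.02,0,0.03],
  [0,0,0.01,0,0.03],
  [0,0,0.006,0,0.03],
])

```text
time: 32.5
tcp_pos: [504.5, 226.1, 32.2]
eef_rot: [[-0.191, 0.982, -0.0], [0.982, 0.191, -0.0], [-0.0, -0.0, -1.0]]
ft_force: [-0.1, 0.3, -1.2]
width: 54.9
grip_force: 29.9
```

>>> play_rows([
  [0,0,0.002,0,0.03],
  [0,0,0.001,0,0.03],
  [0,0,0,0,0.03],
  [0,0,0,0,0.03],
])

```text
time: 32.9
tcp_pos: [504.7, 226.5, 30.2]
eef_rot: [[-0.192, 0.981, 0.001], [0.981, 0.192, 0.0], [0.0, 0.001, -1.0]]
ft_force: [0.0, 0.7, -1.5]
width: 55.1
grip_force: 29.9
```

>>> play_rows([
  [0,0,0.001,0,0.03],
  [0,0,0.0007,0,0.03],
  [0,0,0,0,0.03],
  [0,0,0,0,0.03],
])

```text
time: 33.3
tcp_pos: [504.5, 226.4, 28.4]
eef_rot: [[-0.192, 0.981, 0.001], [0.981, 0.192, 0.0], [0.0, 0.001, -1.0]]
ft_force: [-1.3, -0.9, 8.3]
width: 54.5
grip_force: 29.9
```

```bash
python3 st.py
```

```text
33.3 tcp case -24.98768286058712 66.18993179560566 28.378308833447324 yaw err 0.005056439883659891 F case [np.float64(-1.49), np.float64(-0.6), np.float64(8.31)] M [np.float64(-0.11), np.float64(0.4), np.float64(-0.07)] w 54.5473068535408 29.91760164499283
```

>>> play_rows([
  [0,0,0,0,0.06],
  [0,0,0,0,0.066],
  [0,0,0,0,0.066],
  [0,0,-0.01,0,0.066],
  [0,0,-0.03,0,0.066],
])

```text
time: 33.8
tcp_pos: [502.9, 225.9, 66.8]
eef_rot: [[-0.192, 0.981, -0.004], [0.981, 0.192, -0.001], [-0.0, -0.004, -1.0]]
ft_force: [0.3, 0.6, 0.3]
width: 65.9
grip_force: 0.0
```

>>> play_rows([
  [0,0,-0.045,0,0.066],
  [0,0,-0.045,0,0.066],
  [-0.03,0,-0.045,0,0.04],
  [-0.03,0,-0.02,0,0.01],
  [-0.03,0,0,0,0],
])

```text
time: 34.3
tcp_pos: [522.7, 139.7, 223.5]
eef_rot: [[-0.192, 0.981, 0.006], [0.981, 0.192, 0.001], [-0.0, 0.006, -1.0]]
ft_force: [0.7, 0.4, -1.1]
width: 45.0
grip_force: 0.0
```

>>> play_rows([
  [-0.03,0,0,0,0],
  [0,0,0,0,0],
  [0,0,0,0,0],
  [0,0,0,0,0],
])

```text
time: 34.7
tcp_pos: [526.6, 111.4, 219.7]
eef_rot: [[-0.192, 0.981, 0.0], [0.981, 0.192, 0.0], [0.0, 0.0, -1.0]]
ft_force: [0.5, 0.2, -0.5]
width: 13.1
grip_force: 0.0
```

```bash
python3 - <<'E'
import runpy; runpy.run_path('st.py')
from disc import *
np.set_printoptions(precision=2,suppress=True,linewidth=220)
s=robot.observe(); cm('wrist'); im=save('wrist','w18')
hsv=cv2.cvtColor(im,cv2.COLOR_RGB2HSV); m=cv2.inRange(hsv,(98,90,50),(118,255,255)); m[300:]=0
n,lab,stt,cen=cv2.connectedComponentsWithStats(m); o=np.argsort(-stt[1:,4])[:3]+1; print(stt[o])
k=o[np.argmin(np.abs(cen[o][:,0]-320))]; g=cv2.cvtColor(im,cv2.COLOR_RGB2GRAY)
cnt=max(cv2.findContours((lab==k).astype(np.uint8),0,1)[0],key=cv2.contourArea)
for q in cv2.approxPolyDP(cnt,3,True)[:,0]:
    P=atz('wrist',q,47)-O; print(q,'case',P@X,P@Y)
for y in (10,16,22): print(y,proj('wrist',O-25*X+y*Y+79*Z))
u,v=[int(round(t)) for t in proj('wrist',O-25*X+16*Y+79*Z)]; print(v-25,g[v-25:v+25,u])
for q in ('lid_lip','case_lid','case_hinge'):
  for cam in ('wrist','scene','top'):
    if cam!='wrist' and q=='lid_lip': save(cam,'l'+cam)
    for r in robot.recognise(cam,q)[:2]: print(q,cam,np.array(r['uv']),r['confidence'])
E
```

```text
34.7 tcp case -25.306402140812434 -50.969316049895276 219.69240576183302 yaw err 0.019007883596302122 F case [np.float64(0.52), np.float64(0.15), np.float64(-0.51)] M [np.float64(-0.04), np.float64(0.02), np.float64(0.02)] w 13.103057506257985 0.0
[[ 290   43   62   99 3520]]
[291  43] case -50.292026042746045 107.21112976750463
[291 140] case -51.96695745936881 23.818568801057495
[348 141] case 2.2201965222417503 22.92628722144869
[351  45] case 3.20134009327543 105.62766154813562
10 [319.34 155.91]
16 [319.34 148.82]
22 [319.34 141.66]
124 [247 247 247 247 187 179 178 177 181 178 178 178 179 178 179 181 174 120  85  90  92  85  84  83  83 169 245 238 141 141 142 141 144 158 164 166 164 151 148 179 201 211 188 165 171 172 159 166 165 165]
lid_lip wrist [542.9 153.7] 0.9
lid_lip scene [348.7 207.2] 0.9
lid_lip top [217.9 190. ] 0.89
case_lid wrist [542.4 154.7] 0.85
case_lid scene [346.7 205.3] 0.79
case_lid scene [333.2 231. ] 0.64
case_lid top [218.7 188. ] 0.65
case_hinge wrist [474.  148.7] 0.8
case_hinge scene [336.2 231.1] 0.75
case_hinge scene [310.3 247.1] 0.4
case_hinge top [243.3 221.8] 0.82
```

```bash
python3 - <<'E'
from disc import *
for w in ([657.2,300.3,240.6],[707.6,77.6,238.1]):
    d=np.array(w)-O; x,y,z=d@X,d@Y,w[2]; print('lidcorner',x,y,z,'ang',np.arctan2(z-83,84-x),np.hypot(z-83,84-x))
for z in (0,100,200,300,400): print(z,'top crop edge',atz('top',(190,120),z),atz('top',(310,120),z),'post',atz('scene',(519.6,292.6),z)[:2])
T=lambda u,v:(120+u*.55,120+v*250/455)
S=lambda u,v:(180+u*.475,150+v*260/547)
for z in (50,100): print('bins',z,atz('top',T(205,88),z)[:2],atz('top',T(325,85),z)[:2],atz('top',T(75,142),z)[:2], (atz('top',T(205,88),z)-O)@X,(atz('top',T(325,85),z)-O)@X,(atz('top',T(75,142),z)-O)@X)
im=cv2.imread('pics/lscene.png'); 
# candidate lid angles: project outer/inner top edge corners
for a in (1.7,1.75,1.8,1.85,1.9):
    dx,dz=-np.cos(a),np.sin(a)
    for off in (0,20):
        print(a,off,[ (proj('scene',O+(84+168*dx+off*np.sin(a))*X+y*Y+(83+168*dz+off*np.cos(a))*Z).round(1).tolist(),proj('top',O+(84+168*dx+off*np.sin(a))*X+y*Y+(83+168*dz+off*np.cos(a))*Z).round(1).tolist()) for y in (118,-118)])
print('obs corners', S(314,46),S(416,90),T(165,106),T(312,73))
E
```

```text
lidcorner 139.0202289899458 109.45450235956632 240.6 ang 1.906680841485657 166.9280851088458
lidcorner 145.83441674411782 -118.77568154530391 238.1 ang 1.9501595194536383 166.97156971797693
0 top crop edge [955.05 431.26   0.  ] [940.81  26.63   0.  ] post [1010.05 -267.35]
100 top crop edge [905.17 401.27 100.  ] [891.94  25.43 100.  ] post [ 875.71 -369.7 ]
200 top crop edge [855.29 371.29 200.  ] [843.07  24.23 200.  ] post [ 741.37 -472.06]
300 top crop edge [805.4  341.31 300.  ] [794.2   23.03 300.  ] post [ 607.03 -574.42]
400 top crop edge [755.52 311.33 400.  ] [745.33  21.83 400.  ] post [ 472.68 -676.77]
bins 50 [760.09 276.11] [758.52  66.02] [669.53 501.12] 235.37613769391285 193.59597327189027 189.58207073421374
bins 100 [741.42 266.29] [739.91  63.94] [654.2 483. ] 215.1688126960512 174.9294453551814 171.06357022236656
1.7 0 [([321.4, 170.1], [208.4, 191.3]), ([368.0, 191.9], [294.1, 172.6])]
1.7 20 [([326.1, 169.7], [207.3, 184.7]), ([372.8, 191.3], [292.6, 166.1])]
1.75 0 [([323.3, 170.0], [207.9, 188.6]), ([370.0, 191.7], [293.5, 169.9])]
1.75 20 [([328.0, 169.9], [207.0, 182.2]), ([374.8, 191.5], [292.0, 163.6])]
1.8 0 [([325.3, 170.0], [207.5, 185.9]), ([372.0, 191.7], [292.9, 167.3])]
1.8 20 [([329.8, 170.3], [206.7, 179.8]), ([376.7, 191.7], [291.5, 161.3])]
1.85 0 [([327.2, 170.2], [207.2, 183.4]), ([374.0, 191.8], [292.3, 164.8])]
1.85 20 [([331.6, 170.7], [206.5, 177.4]), ([378.5, 192.1], [291.0, 159.0])]
1.9 0 [([329.1, 170.5], [206.9, 180.9]), ([375.9, 192.0], [291.7, 162.4])]
1.9 20 [([333.4, 171.2], [206.3, 175.2]), ([380.3, 192.7], [290.5, 156.9])]
obs corners (329.15, 171.86471663619744) (377.6, 192.77879341864718) (210.75, 178.24175824175825) (291.6, 160.1098901098901)
```

>>> play_rows([
  [0,0,-0.02,-8.5,0],
  [0,0,-0.02,-8.5,0],
  [0,0,-0.02,-8.5,0],
  [0,0,-0.02,-8.5,0],
  [0,0,0,-8.5,0],
])

```text
time: 35.8
tcp_pos: [528.0, 110.9, 302.0]
eef_rot: [[-0.808, 0.589, 0.004], [0.589, 0.808, 0.0], [-0.003, 0.003, -1.0]]
ft_force: [-0.1, -0.2, 0.2]
width: 0.2
grip_force: 0.0
```

>>> play_rows([
  [0,0,0,-8.5,0],
  [0,0,0,-8.5,0],
  [0,0,0,-8.5,0],
  [0,0,0,-8.5,0],
  [0,0,0,-8.5,0],
])

```text
time: 36.3
tcp_pos: [526.8, 110.8, 299.4]
eef_rot: [[-0.994, -0.111, -0.0], [-0.111, 0.994, -0.0], [0.0, -0.0, -1.0]]
ft_force: [-0.2, 0.6, -0.7]
width: 0.8
grip_force: 0.0
```

>>> play_rows([
  [0,0,0,-5.0,0],
  [-0.035,0.004,0,0,0],
  [-0.042,0.004,0,0,0],
  [-0.042,0.004,0,0,0],
  [-0.042,0.004,0,0,0],
])

```text
time: 36.8
tcp_pos: [683.2, 157.8, 299.4]
eef_rot: [[-0.981, -0.191, 0.0], [-0.191, 0.981, 0.0], [-0.0, -0.0, -1.0]]
ft_force: [0.4, 0.4, 0.1]
width: 0.4
grip_force: 0.0
```

>>> play_rows([
  [-0.042,0,0,0,0],
  [0,0,0,0,0],
  [0,0,0,0,0],
])

```text
time: 37.1
tcp_pos: [723.2, 165.4, 298.2]
eef_rot: [[-0.981, -0.192, -0.001], [-0.192, 0.981, -0.0], [0.001, 0.0, -1.0]]
ft_force: [-1.5, -0.6, 0.4]
width: 0.5
grip_force: 0.0
```

```bash
python3 st.py
```

```text
37.1 tcp case 177.98185082391714 -35.59732060447821 298.19809087040426 yaw err -269.9968907873565 F case [np.float64(-1.6), np.float64(-0.3), np.float64(0.41)] M [np.float64(-0.02), np.float64(0.05), np.float64(0.05)] w 0.48236346702850924 0.0
```

>>> play_rows([
  [0,0,0.04,0,0],
  [0,0,0.036,0,0],
  [0.005,0,0,0,0],
  [0.005,0,0,0,0],
  [0,0,0,0,0],
])

```text
time: 37.6
tcp_pos: [713.2, 163.4, 226.5]
eef_rot: [[-0.981, -0.192, 0.003], [-0.192, 0.981, 0.0], [-0.003, -0.0, -1.0]]
ft_force: [-0.6, -0.3, -0.1]
width: 0.5
grip_force: 0.0
```

>>> play_rows([
  [0.005,0,0,0,0],
  [0.005,0,0,0,0],
  [0.005,0,0,0,0],
  [0.005,0,0,0,0],
])

```text
time: 38.0
tcp_pos: [694.5, 159.7, 225.6]
eef_rot: [[-0.981, -0.192, 0.004], [-0.192, 0.981, 0.001], [-0.004, -0.0, -1.0]]
ft_force: [4.3, 1.2, 4.1]
width: 0.5
grip_force: 2.3
```

```bash
python3 st.py
```

```text
38.0 tcp case 148.67650276252965 -35.65225425883802 225.61355217554163 yaw err -269.99901160936685 F case [np.float64(4.4), np.float64(0.35), np.float64(4.12)] M [np.float64(-0.02), np.float64(-0.72), np.float64(-0.01)] w 0.4917617137581139 2.3446542397141457
```

>>> play_rows([
  [0.005,0,0,0,0],
  [0.005,0,0,0,0],
  [0.0055,0,0,0,0],
  [0.0055,0,0,0,0],
  [0.0055,0,0,0,0],
])

```text
time: 38.5
tcp_pos: [667.0, 154.5, 223.3]
eef_rot: [[-0.981, -0.192, -0.0], [-0.192, 0.981, -0.0], [0.0, -0.0, -1.0]]
ft_force: [2.6, 0.4, 2.5]
width: 0.4
grip_force: 1.9
```

>>> play_rows([
  [0.0055,0,0,0,0],
  [0.0055,0,0,0,0],
  [0.0055,0,0,0,0],
  [0.0055,0,0,0,0],
  [0.0055,0,0,0,0],
])

```text
time: 39.0
tcp_pos: [640.1, 149.2, 223.4]
eef_rot: [[-0.981, -0.192, -0.0], [-0.192, 0.981, -0.0], [0.0, 0.0, -1.0]]
ft_force: [3.4, 1.0, 2.6]
width: 0.3
grip_force: 1.8
```

```bash
python3 st.py
```

```text
39.0 tcp case 93.27674791531277 -35.56214116320922 223.37182626493882 yaw err -269.99453655778296 F case [np.float64(3.48), np.float64(0.29), np.float64(2.65)] M [np.float64(0.08), np.float64(-0.62), np.float64(0.0)] w 0.2870362538672184 1.827802986226743
```

>>> play_rows([
  [0.0069,0,0.0006,0,0],
  [0.0069,0,0.0009,0,0],
  [0.0069,0,0.0012,0,0],
  [0.0069,0,0.0015,0,0],
])

```text
time: 39.4
tcp_pos: [612.8, 143.9, 219.1]
eef_rot: [[-0.981, -0.192, -0.0], [-0.192, 0.981, -0.0], [0.0, 0.0, -1.0]]
ft_force: [2.3, 0.1, 2.8]
width: 0.8
grip_force: 1.7
```

>>> play_rows([
  [0.0066,0,0.002,0,0],
  [0.0066,0,0.0023,0,0],
  [0.0066,0,0.0025,0,0],
  [0.0064,0,0.0028,0,0],
])

```text
time: 39.8
tcp_pos: [587.1, 138.9, 209.3]
eef_rot: [[-0.981, -0.192, -0.0], [-0.192, 0.981, -0.0], [0.0, 0.0, -1.0]]
ft_force: [1.3, 0.7, 2.5]
width: 0.5
grip_force: 1.5
```

>>> play_rows([
  [0.0061,0,0.0032,0,0],
  [0.006,0,0.0034,0,0],
  [0.006,0,0.0036,0,0],
  [0.0058,0,0.0039,0,0],
])

```text
time: 40.2
tcp_pos: [563.8, 134.3, 195.1]
eef_rot: [[-0.981, -0.192, -0.0], [-0.192, 0.981, -0.0], [0.0, 0.0, -1.0]]
ft_force: [2.2, 0.9, 1.8]
width: 0.6
grip_force: 1.2
```

```bash
python3 st.py
```

```text
40.2 tcp case 15.562753042872874 -35.571483245723 195.10921026008256 yaw err -269.9955049755198 F case [np.float64(2.36), np.float64(0.43), np.float64(1.8)] M [np.float64(0.18), np.float64(-0.32), np.float64(-0.01)] w 0.5745158168524093 1.156818899908103
```

Contact is steady and light; continue the arc down.

>>> play_rows([
  [0.0054,0,0.0043,0,0],
  [0.0053,0,0.0045,0,0],
  [0.0051,0,0.0048,0,0],
  [0.0048,0,0.005,0,0],
])

```text
time: 40.6
tcp_pos: [543.7, 130.4, 176.5]
eef_rot: [[-0.981, -0.192, -0.0], [-0.192, 0.981, 0.0], [0.0, 0.0, -1.0]]
ft_force: [1.5, 2.2, 0.4]
width: 0.4
grip_force: 0.9
```

>>> play_rows([
  [0.0044,0,0.0053,0,0],
  [0.0042,0,0.0055,0,0],
  [0.0041,0,0.0056,0,0],
  [0.0038,0,0.0058,0,0],
])

```text
time: 41.0
tcp_pos: [527.6, 127.2, 154.2]
eef_rot: [[-0.981, -0.192, -0.0], [-0.192, 0.981, -0.0], [0.0, -0.0, -1.0]]
ft_force: [2.3, 0.7, 1.0]
width: 0.3
grip_force: 0.8
```

>>> play_rows([
  [0.0033,0,0.006,0,0],
  [0.003,0,0.0062,0,0],
  [0.0028,0,0.0064,0,0],
  [0.0025,0,0.0064,0,0],
])

```text
time: 41.4
tcp_pos: [516.3, 125.0, 129.1]
eef_rot: [[-0.981, -0.192, -0.0], [-0.192, 0.981, -0.0], [0.0, 0.0, -1.0]]
ft_force: [1.2, 0.7, 1.4]
width: 0.4
grip_force: 0.7
```

```bash
python3 st.py
```

```text
41.4 tcp case -32.88472718508214 -35.59100259540037 129.1254247353431 yaw err -269.9961915855648 F case [np.float64(1.35), np.float64(0.48), np.float64(1.37)] M [np.float64(0.17), np.float64(-0.2), np.float64(-0.01)] w 0.3761562634674895 0.7106048612854465
```

>>> play_rows([
  [0.0015,0,0.005,0,0],
  [0.001,0,0.005,0,0],
  [0.001,0,0.004,0,0],
  [0.001,0,0.004,0,0],
  [0,0,0.003,0,0],
])

```text
time: 41.9
tcp_pos: [511.9, 124.2, 108.4]
eef_rot: [[-0.981, -0.192, -0.0], [-0.192, 0.981, -0.0], [0.0, 0.0, -1.0]]
ft_force: [-1.1, 0.1, 1.7]
width: 0.4
grip_force: 0.7
```

>>> play_rows([
  [0,0,0.002,0,0],
  [0,0,0.002,0,0],
  [0,0,0.001,0,0],
  [0,0,0,0,0],
])

```text
time: 42.3
tcp_pos: [512.2, 124.2, 103.6]
eef_rot: [[-0.981, -0.192, 0.0], [-0.192, 0.981, 0.0], [-0.0, -0.0, -1.0]]
ft_force: [0.0, -0.9, 0.1]
width: 0.5
grip_force: 0.0
```

```bash
python3 st.py
```

```text
42.3 tcp case -36.98299366435652 -35.59703298296228 103.63926727913228 yaw err -269.9985186343945 F case [np.float64(-0.16), np.float64(-0.92), np.float64(0.06)] M [np.float64(0.03), np.float64(-0.04), np.float64(-0.02)] w 0.4920424945272266 0.0
```

>>> play_rows([
  [0,0,0.0007,0,0],
  [0,0,0.0007,0,0],
  [0,0,0,0,0],
])

```text
time: 42.6
tcp_pos: [512.4, 124.3, 103.2]
eef_rot: [[-0.981, -0.192, 0.001], [-0.192, 0.981, 0.0], [-0.001, -0.0, -1.0]]
ft_force: [-4.4, -0.4, 16.7]
width: 0.2
grip_force: 8.6
```

>>> play_rows([
  [0,0,0.0007,0,0],
  [0,0,0.0006,0,0],
  [0,0,0,0,0],
])

```text
time: 42.9
tcp_pos: [512.4, 124.2, 103.0]
eef_rot: [[-0.981, -0.192, 0.002], [-0.192, 0.981, 0.0], [-0.002, -0.0, -1.0]]
ft_force: [-11.4, -1.7, 42.2]
width: 0.5
grip_force: 21.1
```

>>> play_rows([
  [0,0,-0.003,0,0],
  [0,0,-0.02,0,0],
  [0,0,-0.04,0,0],
  [0,0,-0.045,0,0],
  [0,0,-0.045,0,0],
])

```text
time: 43.4
tcp_pos: [511.8, 124.2, 255.8]
eef_rot: [[-0.981, -0.192, -0.0], [-0.192, 0.981, 0.0], [0.0, 0.0, -1.0]]
ft_force: [1.6, -0.2, -0.2]
width: 0.2
grip_force: 0.0
```

>>> play_rows([
  [0.045,0,0,0,0],
  [0.045,0,0,0,0],
  [0,0,0,0,0],
  [0,0,0,0,0],
  [0,0,0,0,0],
])

```text
time: 43.9
tcp_pos: [424.8, 107.1, 254.3]
eef_rot: [[-0.981, -0.192, 0.001], [-0.192, 0.981, 0.0], [-0.001, -0.0, -1.0]]
ft_force: [0.8, 0.3, -0.9]
width: 0.5
grip_force: 0.0
```

```bash
python3 - <<'E'
import runpy; runpy.run_path('st.py')
from disc import *
a=cv2.imread('pics/scene0.png'); b=cv2.cvtColor(save('scene','end'),cv2.COLOR_RGB2BGR); save('top','endt')
for q in ('lid_lip','pot','turbine_shaft','brass_oiler'):
    print(q,[(np.array(r['uv']),round(r['confidence'],2)) for r in robot.recognise('scene',q)[:2]])
print('lip closed proj',proj('scene',O-95*X+93*Z),'closed lid corner',proj('scene',O-84*X-118*Y+103*Z))
u,v=proj('scene',O-84*X-118*Y+103*Z).astype(int); print(cv2.cvtColor(b,6)[v-8:v+12,u-3])
t0=cv2.imread('pics/top0.png').astype(int); t1=cv2.imread('pics/endt.png').astype(int)
d=(np.abs(t1-t0).max(2)>45).astype(np.uint8); n,l,s,c=cv2.connectedComponentsWithStats(d); print([(s[i].tolist()) for i in range(1,n) if s[i,4]>40])
E
```

```text
43.9 tcp case -126.11871259561201 -35.67014891982362 254.26386046565347 yaw err -269.9994218917907 F case [np.float64(0.83), np.float64(0.15), np.float64(-0.89)] M [np.float64(0.05), np.float64(0.01), np.float64(-0.01)] w 0.46106196661161913 0.0
lid_lip [(array([317.1, 234.7]), 0.65), (array([317.7, 243.8]), 0.38)]
pot [(array([376.1, 285. ]), 0.86)]
turbine_shaft []
brass_oiler [(array([231.8, 237.5]), 0.72), (array([372.7, 263.4]), 0.4)]
lip closed proj [291.23 240.68] closed lid corner [316.35 252.02]
[175 176 175 174 176 173 149 104 101  99 100 101 101 102 102 103 103 103
 105 103]
[[209, 159, 137, 106, 7300], [331, 168, 52, 20, 354], [316, 182, 10, 9, 46], [332, 198, 18, 50, 320], [386, 206, 170, 57, 3568], [217, 222, 7, 34, 52], [352, 246, 35, 21, 518], [502, 250, 101, 82, 3645], [242, 257, 57, 23, 543], [297, 258, 18, 31, 218], [225, 261, 10, 29, 185], [229, 272, 50, 134, 2998], [300, 289, 12, 10, 77], [281, 291, 101, 48, 2429], [398, 303, 142, 33, 1760], [222, 320, 15, 27, 276], [196, 336, 23, 6, 104], [0, 345, 36, 20, 449], [42, 355, 16, 11, 98], [0, 360, 14, 41, 301], [61, 361, 52, 29, 792], [190, 362, 139, 118, 6672], [10, 368, 99, 112, 4744], [352, 369, 27, 9, 111], [323, 373, 32, 8, 146], [314, 382, 52, 21, 401], [329, 395, 31, 62, 720], [361, 405, 22, 62, 610], [293, 408, 49, 72, 2643], [190, 413, 12, 34, 84], [0, 420, 19, 23, 170], [84, 422, 102, 58, 3872], [0, 438, 16, 18, 177]]
```

```bash
python3 -c "
from bench import robot
print(robot.sign_off())"
```

```text
the job is handed in; nothing more can be done
None
```

The kit is packed and handed in at about 44 s of the 72 s limit: the shaft's end measures about 6 mm from the end wall under the keeper, the blue box lies flat behind the wheel, and the lid came down slowly and stopped firm at its closed height of 103 mm. Two things were not ideal: the shaft was pressed on the bench with up to about 40 N at the fingers while being laid down, and the pot and oiler were only roughly re-checked, the other bystanders not individually.

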